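Clamp an amplifier's heat sink while its bond sets

ROBOT

A 7-joint arm with a two-finger parallel gripper is mounted at the origin on the work surface. World frame = base frame: x ahead of the robot, y to its left, z up, the work surface at z = 0. Lengths are in m, angles in rad, forces in N, time in s.
With the tool pointing down it reaches from about 0.35 to 0.9 m from the base axis. Payload 8.1 kg.
Tool frame: the origin (TCP) lies at the very end of the fingers, on their centre line; the grasp point (between the pads) lies 19 mm behind it (manip.hold_point_z is the distance from the TCP to the grasp point, in m); z points along the fingers, y is the direction in which the jaws open and shut (so a half turn about z gives the same grasp; the last joint's range is limited). The gripper opens to 85 mm and grips with 20 to 120 N. Pads are 22 mm wide; open, the fingers measure 114 mm over their backs; the gripper's body (76 mm by 85 mm) begins 54 mm behind the grasp point. The pads swing forward as they close: fully open they stand 13 mm farther back than shut.
Start: joints at [-1.354, 0.434, 0.025, 1.573, -0.012, 1.134, -0.075], TCP at [0.197, 0.593, 0.2] pointing down, gripper open.
Joint ranges: [-2.62, 2.62], [-0.44, 2.09], [-1.27, 1.32], [0.08, 2.57], [-1.32, 4.46], [0.12, 2], [-2.74, 2.74]. Speed limits (rad/s): [2.22, 2.22, 3.01, 3.01, 3.14, 3.14, 3.14].

INTERFACE

Orientations are given as a unit quaternion [x, y, z, w].
In Python, from station import manip, viewer gives the robot as it stands. The module is installed in compiled form; this text tells all that it offers.
- The arm moves only by the tool move_arm, never from a script. Its argument "motion" is a list that holds one entry, the list of rows, each a list of 5 numbers: the opening, from 0 (shut) to 1 (fully open), then the shift along the tool's x, y, z in cm, then the turn about the tool's z in rad. A call has 1 to 8 rows; each row is the pose to reach, as a shift and turn from the pose commanded when the call began, along the tool's axes at that moment; what a row does not reach only later rows make up. A row lasts 1/10 s, in which the tool goes at most 50 mm and 8.59 degrees, less where a joint would pass 70% of its speed; a pose out of reach is approached as far as the arm can. A call with a gripper value outside its range is refused whole. The fingers move at their own pace and stop on an object; "grip_force" is the grip in N (left out, the last holds). Time passes only in rows, so rows that repeat a pose let the fingers close. It gives the time, the measured TCP pose, the force and the opening at its end, in the units of the state.
- manip.get_obs(): the state, without advancing time (a new reading comes with each control period).
- viewer.grab_frame(name): name is "side" or "top" or "wrist"; returns a dict with "pixels" (420x560x3 uint8, red, green, blue), "K" (3x3 intrinsics, pixels), "R" (3x3) and "t" (3): a world point X has camera coordinates R X + t. Camera axes: x right, y down, z forward; pixel columns grow to the right and rows downward; lengths in m; the calibration is good to about 2 mm. A picture is of the moment at which its call begins. There is no depth.
- manip.job_done(): hands the job in, once; it reports no verdict.
Trained networks look in the newest picture that a camera, given by its name, has taken for a name from the list of things; names that differ only in an ending like _2 or _b are one class to them, and where a whole thing is asked for, a point or a joint stands for the part that bears it (a point fixed in the world has none). Each returns a list of dicts, best first, with "score" (0 to 1); they miss things now and then, are a little off and sometimes report something else, mostly with a low value. They report only what shows in the picture. A call takes as long as a camera call. They do not tell look-alikes from the thing itself.
- viewer.recognise(camera, thing): "extent" ([centre column, centre row, width, height] in pixels, round what is visible of it).
The state is a dict: "time": time; "joints": joint angles; "dq": joint speeds; "joint_efforts": joint torques, N m; "tcp_pos": TCP position; "eef_rot": TCP orientation; "ft_force": force on the tool from outside, world axes, zero at the start; "moment": the same for the moment, N m; "gripper_width": finger opening in m.
Only numpy, scipy, OpenCV 4.12 (cv2) and the standard library are available. Lean on these libraries where they do the work, as an engineer would, in place of code of your own. Each camera call takes 0.05 s, during which the arm holds its last target.

TASK

Clamp the finned heat sink down on its circuit board: press the clamp's sliding jaw down its upright bar, gently, until the pad stands on the heat sink and the jaw tilts up and binds on the bar. Only then screw the wing handle clockwise until the clamp is firmly tight, about 60 N under the pad, without crushing the board, let go, and leave everything else on the bench where it is.

Things in the scene. Friction and masses are not known exactly. Their poses are not given: they have to be found in the camera images.
- clamp: Bench clamp fixed to the table: dark steel base plate 240 x 100 x 12 mm, upright flat steel bar 8 x 22 mm, top 220 mm above the table. Origin at table level straight below the pad's axis; the bar stands 120 mm along this body's +x from it, z up. The jaw reaches from the bar towards -x, over the origin.
- jaw_press (a point): Centre of the top face of the black rubber press pad (28 x 24 mm) on the jaw's arm (24 mm wide), 56 mm from the bar and 64 mm from the screw's axis: push the jaw down here from above, e.g. with shut fingers. Pushing with 15 to 20 N binds the jaw well; over 30 N is too much.
- slide (a joint): Height of the jaw on its bar, m: grows upwards; starts 0.03 to 0.07. The level jaw's pad meets the work somewhere between 0 and 0.008, as the packing under the work's bed varies; bound about 0.009 below that. The jaw slides down under about 2 N and stays where it is left.
- jaw (a joint): Tilt of the jaw, rad: 0 level, positive with its screw end pushed up. Once the pad stands on the work, a push of about 10 to 15 N tilts it while the press pad sinks another 5 mm; at 0.065 to 0.075 it binds on the bar and hardly goes further (0.08 to 0.1 when screwed tight; the handle then has hardly sunk).
- wing (a point): Centre of the wooden wing handle on top of the clamp's screw: a flat bar 54 mm long (this point's x), 14 mm thick (y), 28 mm tall (z, centre half-way up), 34 mm higher than jaw_press when level; a collar 22 mm across lies just under it. Grip it across its 14 mm from above, at its middle. It leans with the jaw's tilt.
- screw (a joint): Angle of the screw, rad, growing clockwise seen from above (tightening), sinking 16 mm a turn (quick thread); starts at 0 to 0.3, tight about 1.4 to 2.2 rad further. Does not unwind by itself. Turning takes 0.24 N m plus 0.0025 N m per newton under the pad (0.39 N m at 60 N); held still after a turn the hand feels some 0.14 N m less. The sprung bed yields 1 mm per 20 N.
- foot: The clamp's round steel pad, 30 mm across, at the lower end of the screw; origin at the centre of its lower face. It does not turn with the screw.
- work: The work: a dark green board 90 x 74 x 5 mm with a flat-topped, finned aluminium heat sink, 60 x 34 mm on top, 40 mm tall altogether. Lies on the clamp's sprung bed under the pad, the bed's top 24 to 32 mm above the table. Origin at the centre of its underside, z up.
- module2: A second, identical board with heat sink lying loose on the bench, not to be touched. Origin at the centre of its underside.
- mug: White mug, 76 mm across, 90 mm tall; bystander.
- driver: Screwdriver with black handle lying near the clamp; bystander.
- tape: Roll of clear tape lying flat, 90 mm across, 24 mm tall, near the clamp; bystander.
- meter: Multimeter, 150 x 78 x 42 mm; bystander.
- tray: Blue parts tray, 160 x 110 x 32 mm; bystander.
- can: Upright aluminium capacitor can, 34 mm across, 35 mm tall, near the clamp; bystander.
Mind the look-alikes: they are no part of the job. What is shaped like the work but turquoise is not meant.

How it is judged:
On the way, in this order (a step that is already met when the one before it is completed fails the run):
1. the jaw has been pushed down until the pad stands on the heat sink and the jaw has tilted (over 0.057 rad) and binds (value of joint jaw above 0.057 rad and contact force between foot and work above 1 N), for 0.2 s.
2. the screw is tight: over 40 N under the pad (contact force between foot and work above 40 N), for 0.2 s.
At the end, for the whole second after the job is handed in: The jaw is tilted and bound on its bar (over 0.057 rad), the pad presses on the heat sink with 40 to 80 N, the screw and the work are at rest, and the work lies flat within 12 mm of where it lay (contact force between foot and work between 40 and 80 N and value of joint jaw above 0.057 rad and velocity of joint screw between -0.05 and 0.05 rad/s and linear speed of work below 0.01 m/s and distance of work from where it was at the start of the episode below 0.012 m and angle between work's own z axis and vertical below 0.06 rad); the robot touches nothing.
It fails at once if the work was crushed (over 95 N under the pad) (contact force between foot and work above 95 N).
It fails at once if the jaw was forced down by hand (over 30 N under the pad before the screw was turned) (value of joint screw below 0.4 rad and contact force between foot and work above 30 N).
It fails at once if the screw was turned (past 0.55 rad) before the jaw was bound (tilted over 0.05 rad) (value of joint screw above 0.55 rad and value of joint jaw below 0.05 rad).
It fails at once if a bystander was moved by more than 30 mm (distance of any of module2, mug, driver, tape, meter, tray, can from where it was at the start of the episode above 0.03 m).
It also fails if it takes over 70 s, if anything falls off the work surface, if the arm or the gripper's body presses on something with over 40 N, if the wrist force passes 120 N, or if a joint passes its speed limit or range.

## Working session

There is one attempt and no reset: what is moved stays moved. The work goes in short steps, Python scripts to look and compute and a tool call to move; the robot and the scene stay as the last step left them, time stands still between calls to the robot, and variables do not carry over. Pictures are saved under pics/ and viewed, and the job is handed in when it is done.

Besides the shell and the picture viewer there is one more tool, called after "Call:" as name(argument=value, ...), one argument or row to a line, values as JSON. move_arm: Moves the arm, as the interface text tells. Its arguments: {"type":"object","properties":{"motion":{"type":"array","items":{"type":"array","items":{"type":"array","items":{"type":"number"}}}},"grip_force":{"type":"number"}},"required":["motion"]}

```bash
mkdir -p pics
python3 - <<'E'
from station import manip, viewer
import cv2
o=manip.get_obs()
for k,v in o.items(): print(k,v)
print(manip.hold_point_z)
for c in ["side","top","wrist"]:
    f=viewer.grab_frame(c)
    cv2.imwrite(f"pics/{c}0.png",f["pixels"][:,:,::-1])
    print(c,f["K"],f["R"],f["t"])
    for t in ["clamp","jaw_press","wing","work","foot","can","tape","driver","mug"]:
        print(t,[(round(d["score"],2),[round(x) for x in d["extent"]]) for d in viewer.recognise(c,t)][:3])
E
```

```text
time 0.0
joints [-1.35355825  0.43521277  0.02498301  1.57412593 -0.01160911  1.13399325
 -0.07509187]
dq [ 0.00051583  0.00044001  0.00175579 -0.00099959 -0.00077955  0.00047446
  0.00098922]
joint_efforts [ 4.23323081e-04 -6.70455480e+01  1.02546070e+00 -3.16217351e+01
  1.55822374e-02  1.26863291e-02 -1.00969856e-05]
tcp_pos [0.19639104 0.59274303 0.19892132]
eef_rot [ 1.59275221e-01  9.87233898e-01 -7.95006958e-04 -5.72007619e-05]
ft_force [-0.74643606 -0.07620857  0.24589828]
moment [-0.02217631 -0.08951948  0.04573112]
gripper_width 0.08534095157217322
0.0187
side [[506.25785519   0.         271.83858229]
 [  0.         506.25785519 204.59995591]
 [  0.           0.           1.        ]] [[ 0.99989735 -0.0071039   0.01244291]
 [ 0.00547083 -0.61334207 -0.78979844]
 [ 0.01324241  0.78978544 -0.61324025]] [-0.5071341   0.09781597  1.27266089]
clamp [(0.73, [306, 210, 103, 104]), (0.64, [310, 380, 43, 74])]
jaw_press [(0.76, [314, 186, 72, 43])]
wing [(0.73, [292, 175, 23, 18])]
work [(0.81, [208, 251, 32, 33]), (0.67, [290, 229, 43, 35]), (0.61, [247, 288, 40, 34])]
foot []
can 
[... 627 characters left out ...]
53, [279, 187, 12, 27]), (0.37, [457, 193, 52, 34])]
can [(0.7, [243, 235, 10, 19])]
tape [(0.88, [219, 191, 42, 37]), (0.65, [267, 166, 43, 77])]
driver [(0.94, [321, 172, 49, 66]), (0.49, [125, 196, 46, 68])]
mug [(0.89, [456, 191, 54, 34]), (0.44, [433, 263, 47, 66])]
wrist [[297.08613101   0.         282.61922584]
 [  0.         297.08613101 209.36872528]
 [  0.           0.           1.        ]] [[ 3.14340138e-01  9.49310214e-01 -6.28491948e-04]
 [ 8.96896904e-01 -2.96767719e-01  3.27879344e-01]
 [ 3.11072694e-01 -1.03629331e-01 -9.44719398e-01]] [-0.62490956 -0.04155426  0.38180727]
clamp [(0.19, [188, 345, 18, 38])]
jaw_press []
wing []
work []
foot []
can []
tape []
driver []
mug []
```

Run:
```python
import cv2
a=cv2.imread("pics/side0.png");b=cv2.imread("pics/top0.png")
cv2.imwrite("pics/side0c.png",cv2.resize(a[140:310,190:400],None,fx=3.5,fy=3.5,interpolation=cv2.INTER_CUBIC))
cv2.imwrite("pics/top0c.png",cv2.resize(b[100:270,180:390],None,fx=3.5,fy=3.5,interpolation=cv2.INTER_CUBIC))
```

```text
(no output)
```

View pics/side0c.png

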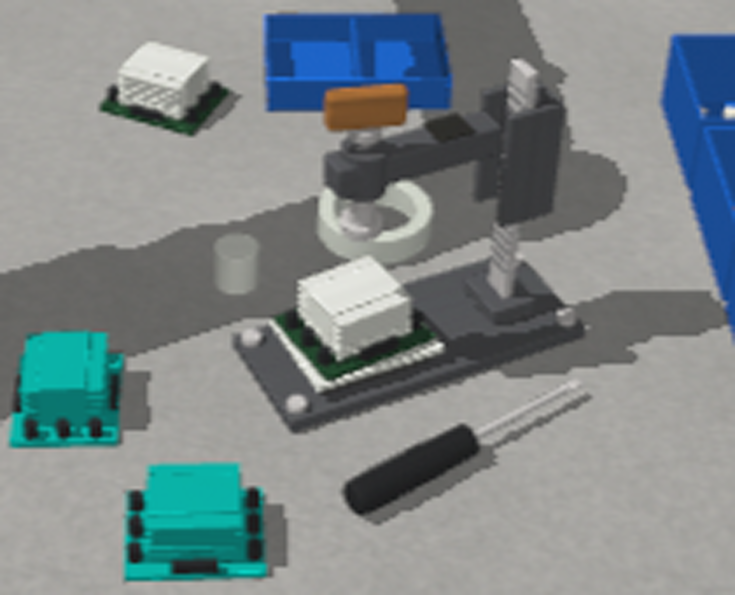

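View pics/top0c.png

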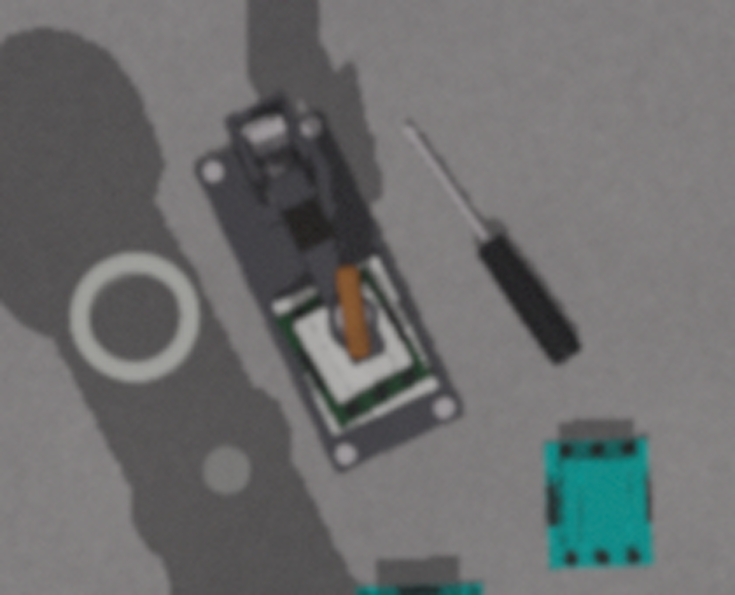

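View pics/top0.png

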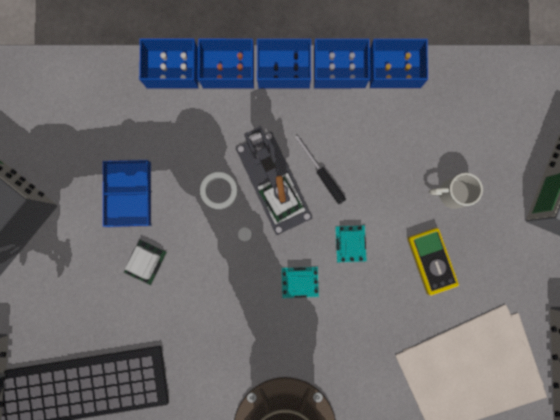

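View pics/side0.png

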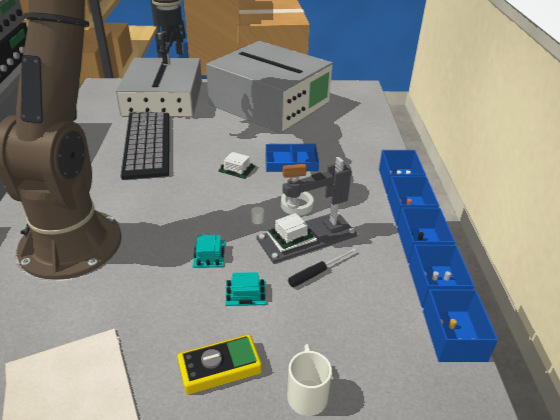

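```bash
cat > h.py <<'E'
import numpy as np, cv2
from station import manip, viewer
def ray(f,uv):
    d=f["R"].T@np.linalg.inv(f["K"])@np.array([uv[0],uv[1],1.]); c=-f["R"].T@f["t"]
    return c,d
def atz(f,uv,z):
    c,d=ray(f,uv); return c+d*(z-c[2])/d[2]
def tri(*fu):
    A=np.zeros((3,3));b=np.zeros(3)
    for f,uv in fu:
        c,d=ray(f,uv);d=d/np.linalg.norm(d);P=np.eye(3)-np.outer(d,d);A+=P;b+=P@c
    X=np.linalg.solve(A,b); return X,[proj(f,X)-np.array(uv) for f,uv in fu]
def proj(f,X):
    p=f["K"]@(f["R"]@np.asarray(X)+f["t"]); return p[:2]/p[2]
def snap(c,name,box=None,fx=1):
    f=viewer.grab_frame(c);a=np.ascontiguousarray(f["pixels"][:,:,::-1])
    if box: a=a[box[1]:box[3],box[0]:box[2]]
    cv2.imwrite(f"pics/{name}.png",cv2.resize(a,None,fx=fx,fy=fx,interpolation=cv2.INTER_CUBIC)); return f
E
python3 - <<'E'
from h import *
T=viewer.grab_frame("top");S=viewer.grab_frame("side")
t=lambda x,y:(180+(x+.5)/3.5-.5,100+(y+.5)/3.5-.5)
s=lambda x,y:(190+(x+.5)/3.5-.5,140+(y+.5)/3.5-.5)
B=[atz(T,t(*p),0.014) for p in [(213,171),(311,127),(445,408),(346,455)]]
print(np.round(B,4)); c=np.mean(B,0)
ax=(B[0]+B[1]-B[2]-B[3]);ax/=np.linalg.norm(ax); print("c",c,"yaw",np.arctan2(ax[1],ax[0]))
Bs=[atz(S,s(*p),0.014) for p in [(565,317),(297,403),(250,337)]]; print(np.round(Bs,4))
bt=atz(T,t(268,128),0.22); bs=atz(S,s(524,72),0.22);print("bartop",bt,bs)
print("origin",bt-0.12*ax, bs-.12*ax)
# press pad
print("press",tri((T,t(308,222)),(S,s(450,127))))
print("wing top",tri((T,t(352,311)),(S,s(366,90))))
print("wing ends top",tri((T,t(346,270)),(S,s(404,89))),tri((T,t(359,352)),(S,s(327,92))))
w=[atz(T,t(*p),0.2) for p in [(346,268),(359,356)]];print(w, np.linalg.norm(w[0]-w[1]))
print("press at", bt-0.056*ax,bs-.056*ax)
E
```

```text
[[ 0.6793  0.1074  0.014 ]
 [ 0.7106  0.0383  0.014 ]
 [ 0.5115 -0.0551  0.014 ]
 [ 0.4789  0.0141  0.014 ]]
c [0.59509444 0.02617964 0.014     ] yaw 0.4371688191236218
[[ 0.7116  0.0401  0.014 ]
 [ 0.5131 -0.0527  0.014 ]
 [ 0.4798  0.0163  0.014 ]]
bartop [0.66412931 0.05702989 0.22      ] [0.66320453 0.05184641 0.22      ]
origin [0.55541484 0.00622474 0.22      ] [0.55449006 0.00104126 0.22      ]
press (array([0.61407611, 0.03459381, 0.18676555]), [array([ 0.00075664, -0.18074009]), array([-0.1615426,  0.0202692])])
wing top (array([0.55426788, 0.00758259, 0.23386813]), [array([-0.00387156, -0.28116163]), array([-0.25107261,  0.02475645])])
wing ends top (array([0.5787196 , 0.01101499, 0.23251197]), [array([-0.00166276, -0.45378148]), array([-0.40447618,  0.04513575])]) (array([0.5296612 , 0.0035814 , 0.23485873]), [array([0.00134188, 0.0541836 ]), array([ 0.04849606, -0.00416319])])
[array([0.58361463, 0.01143167, 0.2       ]), array([0.53072419, 0.00379239, 0.2       ])] 0.05343928617527483
press at [0.61339589 0.03332082 0.22      ] [0.61247111 0.02813734 0.22      ]
```

```bash
cat >> h.py <<'E'
from scipy.spatial.transform import Rotation as Ro
def go(p,yaw=None,o=None):
    "needed shift (cm, tool axes) and turn; yaw = world heading of tool x (mod pi)"
    o=o or manip.get_obs(); R=Ro.from_quat(o["eef_rot"]).as_matrix()
    d=R.T@(np.array(p)-o["tcp_pos"])*100
    y=np.arctan2(R[1,0],R[0,0]); 
    turn=None if yaw is None else -((yaw-y+np.pi/2)%np.pi-np.pi/2)
    print("t",o["time"],"tcp",np.round(o["tcp_pos"],4),"yaw",round(y,3),"tilt",np.round(R[:2,2],3),"F",np.round(o["ft_force"],1),"M",np.round(o["moment"],2),"w",round(o["gripper_width"],4),"j7",round(o["joints"][6],2))
    print("shift cm",np.round(d,2),"turn",turn)
E
python3 -c "
from h import *
go([0.613,0.031,0.28],0.437)
go([0.613,0.031,0.22],0.437)"
```

```text
t 1.6 tcp [0.1965 0.5933 0.1997] yaw 2.822 tilt [ 0. -0.] F [ 0.2 -0.1 -0.1] M [-0.01 -0.01 -0.01] w 0.0855 j7 -0.08
shift cm [-57.22 -40.28  -8.03] turn -0.7569016641199866
t 1.6 tcp [0.1965 0.5933 0.1997] yaw 2.822 tilt [ 0. -0.] F [ 0.2 -0.1 -0.1] M [-0.01 -0.01 -0.01] w 0.0855 j7 -0.08
shift cm [-57.22 -40.28  -2.03] turn -0.7569016641199866
```

Call:
move_arm(
  motion=[
    [[0,0,0,-5,0],[0,0,0,-10,0],[0,-4,-3,-10,-0.1],[0,-8,-6,-10,-0.2],[0,-12,-9,-10,-0.3],[0,-16,-12,-10,-0.4],[0,-20,-15,-10,-0.5],[0,-24,-18,-10,-0.6]],
  ],
  grip_force=40,
)

```text
time: 2.4
tcp_pos: [0.3686, 0.3451, 0.3]
eef_rot: [-0.142, 0.99, 0.0, 0.0]
ft_force: [1.1, -0.6, 0.1]
gripper_width: -0.0002
```

```bash
python3 -c "
from h import *
go([0.613,0.031,0.28],0.437)"
```

```text
t 2.4 tcp [0.3686 0.3451 0.3   ] yaw -2.857 tilt [0.    0.001] F [ 1.1 -0.6  0.1] M [ 0.07 -0.02  0.03] w -0.0002 j7 1.01
shift cm [-14.65 -37.01   1.99] turn -0.15272263387753693
```

Call:
move_arm(
  motion=[
    [[0,-2,-5,0,-0.05],[0,-4,-10,0,-0.1],[0,-6,-15,0,-0.15],[0,-8,-20,0,-0.15],[0,-10,-25,0,-0.15],[0,-12,-30,0,-0.15],[0,-14,-35,0,-0.15],[0,-14.6,-37,1,-0.15]],
  ],
)

```text
time: 3.2
tcp_pos: [0.6122, 0.03, 0.2909]
eef_rot: [-0.214, 0.977, -0.0, 0.001]
ft_force: [0.3, 1.0, 0.6]
gripper_width: 0.0
```

```bash
python3 -c "
from h import *
T=snap('top','top1',(180,100,390,270),3.5)
S=snap('side','side1',(190,80,400,250),3.5)
W=snap('wrist','wrist1')
for z in (.187,): print(proj(W,[.6135,.0325,z]),proj(W,[.6135,.032,z]))
go([0.613,0.031,0.22],0.437)"
```

```text
[289.95300324 204.71643892] [289.48669379 204.51673987]
t 3.35 tcp [0.6111 0.0275 0.2886] yaw -2.718 tilt [-0.001 -0.002] F [-1.1  1.3  0.6] M [ 0.01  0.05 -0.04] w -0.0002 j7 1.96
shift cm [-0.33  0.25  6.86] turn -0.013124692771773638
```

View pics/wrist1.png

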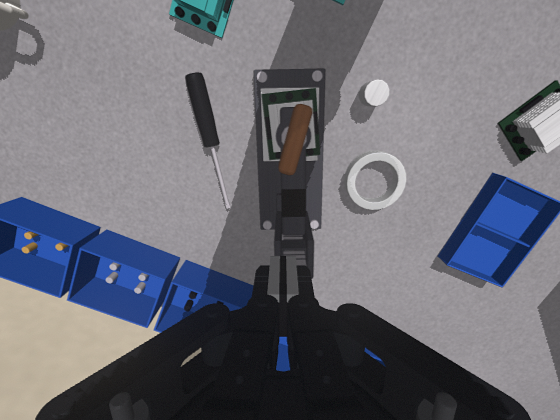

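View pics/side1.png

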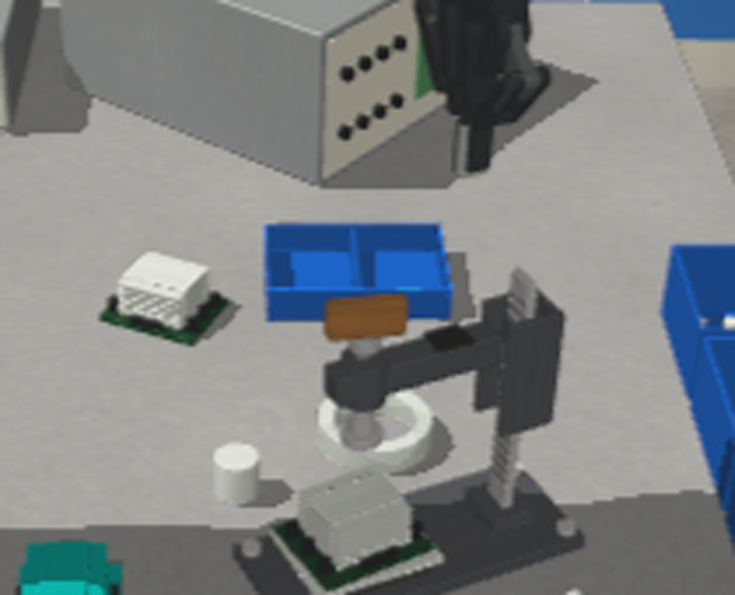

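```bash
python3 -c "
from h import *
go([0.6137,0.0335,0.205],0.437)"
```

```text
t 3.35 tcp [0.6111 0.0275 0.2886] yaw -2.718 tilt [-0.001 -0.002] F [-1.1  1.3  0.6] M [ 0.01  0.05 -0.04] w -0.0002 j7 1.96
shift cm [-0.5   0.45  8.36] turn -0.013124692771773638
```

Call:
move_arm(
  motion=[
    [[0,-0.2,0.3,1,0],[0,-0.2,0.3,3,0],[0,-0.2,0.3,5,0],[0,-0.2,0.3,6.5,0],[0,-0.2,0.3,7.5,0],[0,-0.2,0.3,8,0],[0,-0.2,0.3,8,0],[0,-0.2,0.3,8,0]],
  ],
)

```text
time: 4.15
tcp_pos: [0.6112, 0.0357, 0.2104]
eef_rot: [-0.214, 0.977, 0.0, 0.0]
ft_force: [0.3, -1.1, 0.2]
gripper_width: -0.0003
```

```bash
python3 -c "
from h import *
S=snap('side','side2',(220,130,360,240),5)
go([0.6137,0.0335,0.187],0.437)"
```

```text
t 4.2 tcp [0.6114 0.0356 0.2105] yaw -2.711 tilt [0.001 0.   ] F [-0.1  0.3  0.4] M [-0.02  0.01 -0.07] w 0.0005 j7 1.97
shift cm [-0.12 -0.28  2.35] turn -0.006550063773912207
```

View pics/side2.png

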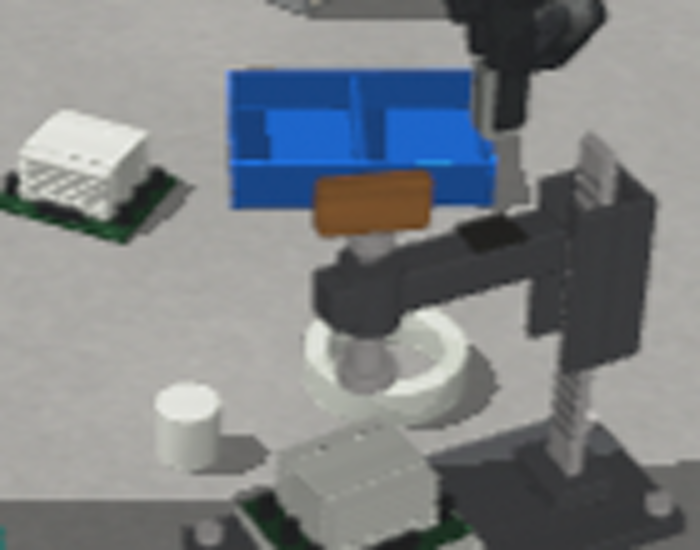

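```bash
python3 -c "
from h import *
S=viewer.grab_frame('side')
for z in np.arange(.06,.13,.005): print(round(z,3),(proj(S,[.5548,.0058,z])-[220,130])*5)
from h import *
for z in (.064,.072): print('work',(proj(S,[.5548,.0058,z])-[220,130])*5)
"
```

```text
0.06 [357.20388698 474.23944941]
0.065 [357.57184238 466.45813409]
0.07 [357.94161506 458.63838789]
0.075 [358.31321853 450.77992539]
0.08 [358.6866664  442.88245834]
0.085 [359.06197245 434.94569565]
0.09 [359.43915057 426.96934327]
0.095 [359.81821482 418.95310427]
0.1 [360.19917937 410.89667869]
0.105 [360.58205855 402.7997636 ]
0.11 [360.96686683 394.66205298]
0.115 [361.35361883 386.48323774]
0.12 [361.74232931 378.26300566]
0.125 [362.13301318 370.00104133]
0.13 [362.52568551 361.69702616]
work [357.49810635 468.01746254]
work [358.090036   455.49966492]
```

Call:
move_arm(
  motion=[
    [[0,-0.1,-0.2,0.4,0],[0,-0.1,-0.2,0.8,0],[0,-0.1,-0.2,1.2,0],[0,-0.1,-0.2,1.6,0],[0,-0.1,-0.2,2.0,0],[0,-0.1,-0.2,2.3,0],[0,-0.1,-0.2,2.6,0],[0,-0.1,-0.2,2.9,0]],
  ],
)

```text
time: 5.05
tcp_pos: [0.6127, 0.0339, 0.1805]
eef_rot: [-0.213, 0.977, 0.0, 0.0]
ft_force: [-0.2, -0.5, 0.1]
gripper_width: 0.0001
```

```bash
python3 -c "
from h import *
S=snap('side','side3',(220,130,360,240),5)
go([0.6137,0.0335,0.187],0.437)"
```

```text
t 5.1 tcp [0.6124 0.0339 0.18  ] yaw -2.711 tilt [-0.001 -0.   ] F [ 0.3 -0.8 -0.4] M [-0.01 -0.01 -0.04] w -0.0001 j7 1.98
shift cm [-0.1 -0.1 -0.7] turn -0.006820867071960279
```

View pics/side3.png

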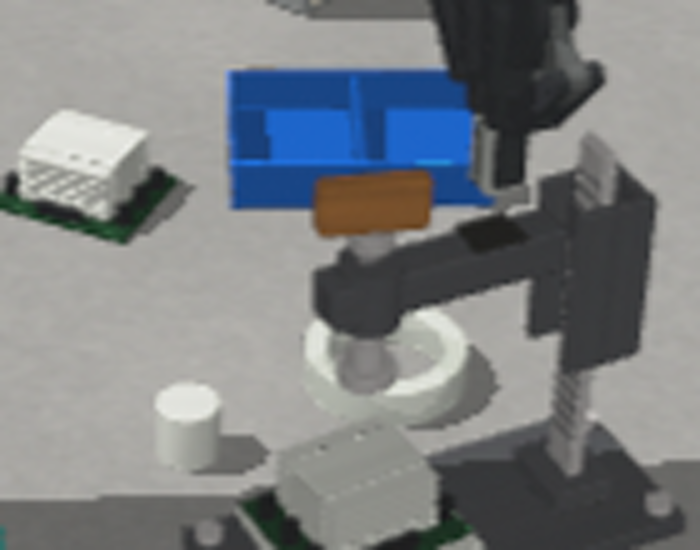

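```bash
python3 -c "
from h import *
S=viewer.grab_frame('side');T=snap('top','top3',(200,90,340,200),5);W=snap('wrist','wrist3')
p=manip.get_obs()['tcp_pos'];print(p)
print((proj(S,p)-[220,130])*5,(proj(T,p)-[200,90])*5,proj(W,p))
for q in ([.6137,.0335,.187],[.613,.0335,.16]): print((proj(S,q)-[220,130])*5,(proj(T,q)-[200,90])*5,proj(W,q))
"
```

```text
[0.61269125 0.03396506 0.18072182]
[486.5691181  241.02188069] [340.17745954 370.03788017] [281.15437519 246.38260156]
[489.68437235 230.64913247] [340.77645256 365.23223685] [279.76452719 251.86473758]
[484.36119282 277.23233355] [342.84084158 377.22258687] [280.52808585 233.57794875]
```

View pics/top3.png

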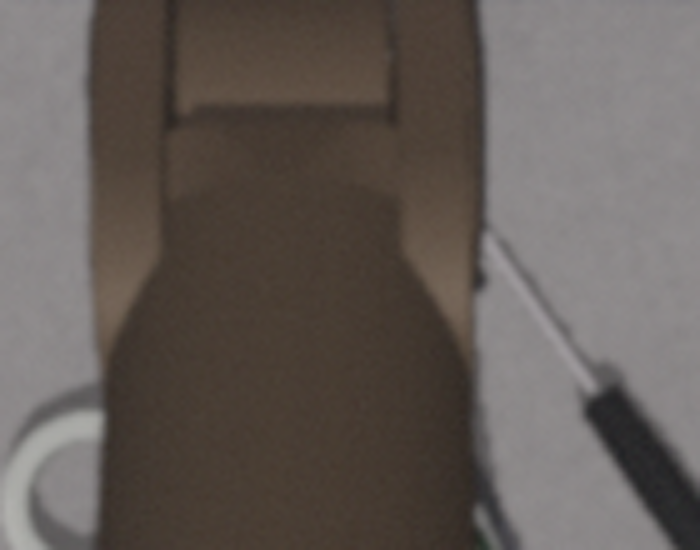

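View pics/wrist3.png

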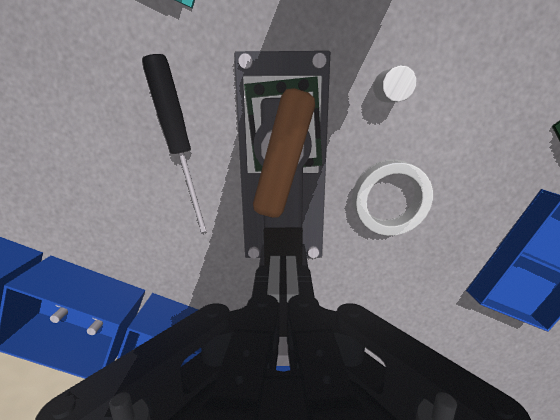

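```bash
python3 -c "
from h import *
S=snap('side','side4',(295,140,345,190),12)
p=manip.get_obs()['tcp_pos'];print((proj(S,p)-[295,140])*12, p)
"
```

```text
[268.02072654 458.18256614] [0.61272756 0.03388869 0.18083997]
```

View pics/side4.png

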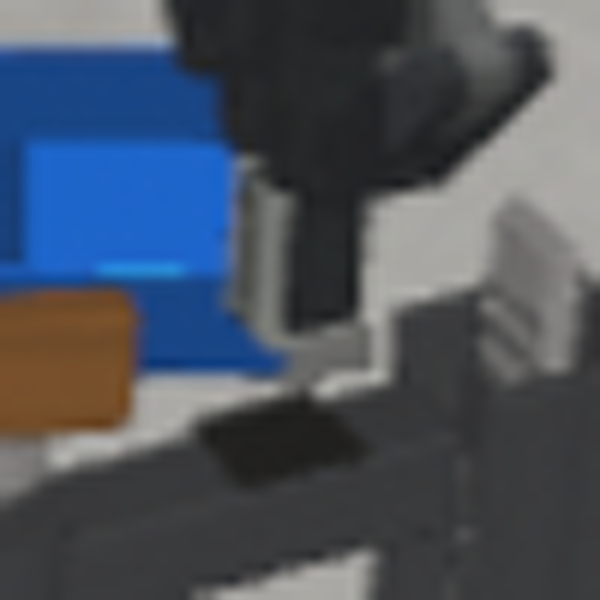

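```bash
python3 -c "
from h import *
W=viewer.grab_frame('wrist')
for q in [[.6793,.1074,.014],[.7106,.0383,.014],[.5115,-.0551,.014],[.4789,.0141,.014]]: print(proj(W,q))
print('wing ends top',proj(W,[.5787,.011,.233]),proj(W,[.5297,.0036,.234]))
c=-W['R'].T@W['t'];o=manip.get_obs();print('cam',c,o['tcp_pos']); R=Ro.from_quat(o['eef_rot']).as_matrix(); print(R.T@(c-o['tcp_pos']), R.T@W['R'].T)
"
```

```text
[312.46668724 252.52860575]
[253.16725559 252.25278473]
[244.49306908  61.84079236]
[318.32068097  61.01481683]
wing ends top [265.29226164 215.30021111] [298.65082599  99.26961489]
cam [ 0.53454649 -0.00084545  0.35502709] [0.61277112 0.03391813 0.18089952]
[ 0.08554031  0.00100535 -0.17415469] [[ 1.29165602e-04 -9.44897268e-01 -3.27366974e-01]
 [ 9.99999893e-01  2.67324867e-04 -3.77035432e-04]
 [ 4.43773083e-04 -3.27366891e-01  9.44897202e-01]]
```

Call:
move_arm(
  motion=[
    [[0,-0.1,0,0.3,0],[0,-0.1,0,0.6,0],[0,-0.1,0,0.9,0],[0,-0.1,0,1.2,0],[0,-0.1,0,1.2,0]],
  ],
)

```text
time: 5.85
tcp_pos: [0.6132, 0.0343, 0.1681]
eef_rot: [-0.213, 0.977, 0.0, -0.0]
ft_force: [0.2, 0.1, -0.7]
gripper_width: -0.0001
```

```bash
python3 -c "
from h import *
go([0.6137,0.0335,0.187],0.437)
S=snap('side','side5',(280,130,350,200),9)
p=manip.get_obs()['tcp_pos'];print((proj(S,p)-[280,130])*9, p)
"
```

```text
t 5.85 tcp [0.6132 0.0343 0.1681] yaw -2.711 tilt [-0.001 -0.   ] F [ 0.2  0.1 -0.7] M [-0.04  0.04  0.  ] w -0.0001 j7 1.98
shift cm [-0.01 -0.1  -1.89] turn -0.006879370490322501
[335.03871168 471.4338239 ] [0.61334574 0.03432435 0.16838137]
```

View pics/side5.png

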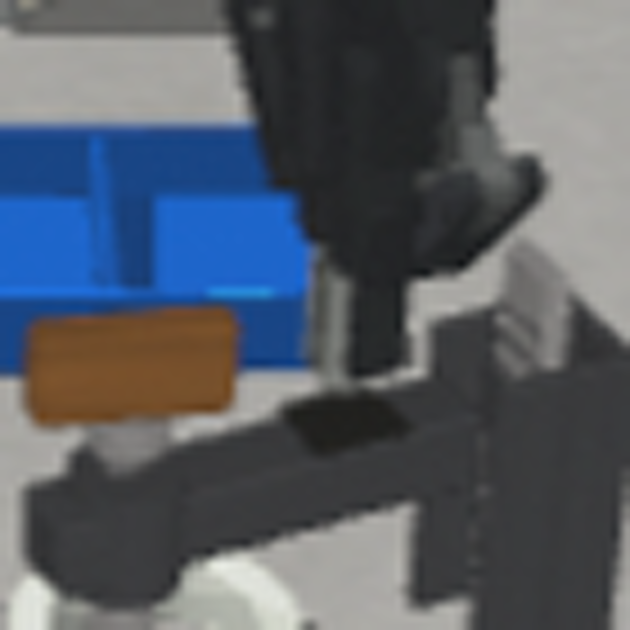

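Call:
move_arm(
  motion=[
    [[0,-0.1,0,0.3,0],[0,-0.1,0,0.6,0],[0,-0.1,0,0.9,0],[0,-0.1,0,1.2,0],[0,-0.1,0,1.2,0]],
  ],
)

```text
time: 6.4
tcp_pos: [0.6141, 0.0347, 0.1561]
eef_rot: [-0.213, 0.977, 0.0, -0.0]
ft_force: [-0.2, -0.1, -0.9]
gripper_width: -0.0006
```

```bash
python3 -c "
from h import *
go([0.6137,0.0335,0.187],0.437)
S=snap('side','side6',(270,130,350,210),8)
W=snap('wrist','wrist6')
"
```

```text
t 6.4 tcp [0.6141 0.0347 0.1561] yaw -2.711 tilt [-0.001 -0.   ] F [-0.2 -0.1 -0.9] M [-0.02  0.01 -0.02] w -0.0006 j7 1.99
shift cm [ 0.09 -0.09 -3.09] turn -0.006881702565824099
```

View pics/side6.png

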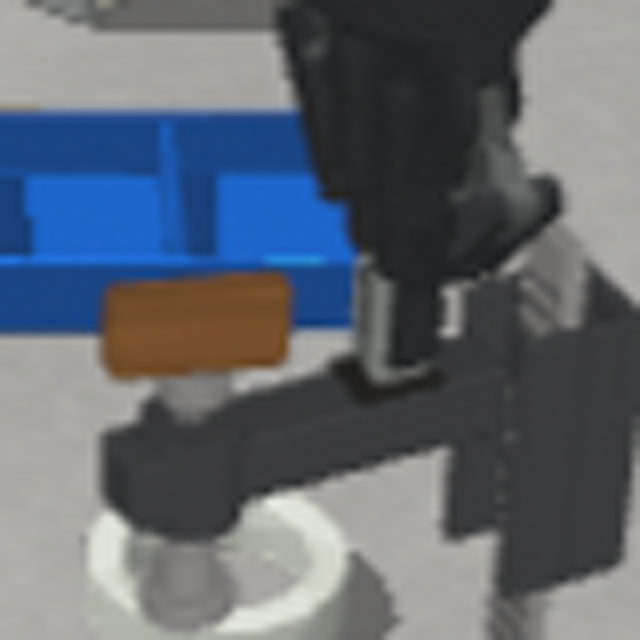

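View pics/wrist6.png

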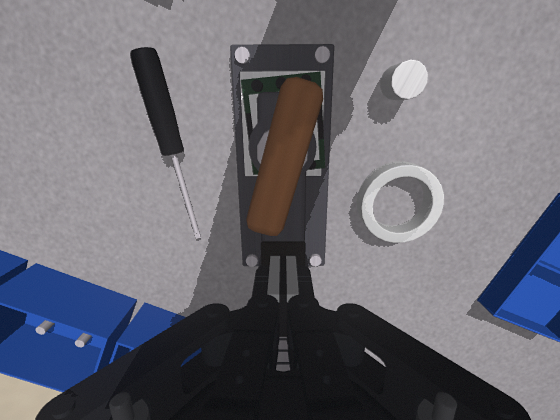

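Call:
move_arm(
  motion=[
    [[0,0,0,0.3,0],[0,0,0,0.6,0],[0,0,0,0.9,0],[0,0,0,1.2,0],[0,0,0,1.5,0],[0,0,0,1.8,0]],
  ],
)

```text
time: 7.1
tcp_pos: [0.6147, 0.0348, 0.1386]
eef_rot: [-0.213, 0.977, -0.0, 0.0]
ft_force: [1.4, -0.5, 2.7]
gripper_width: 0.0001
```

```bash
python3 -c "
from h import *
go([0.6137,0.0335,0.187],0.437)
S=snap('side','side7',(230,130,350,240),6)
"
```

```text
t 7.1 tcp [0.6147 0.0348 0.1386] yaw -2.712 tilt [0.001 0.   ] F [ 1.4 -0.5  2.7] M [-0.04 -0.29 -0.02] w 0.0001 j7 1.99
shift cm [ 0.14 -0.07 -4.84] turn -0.00693868175295087
```

View pics/side7.png

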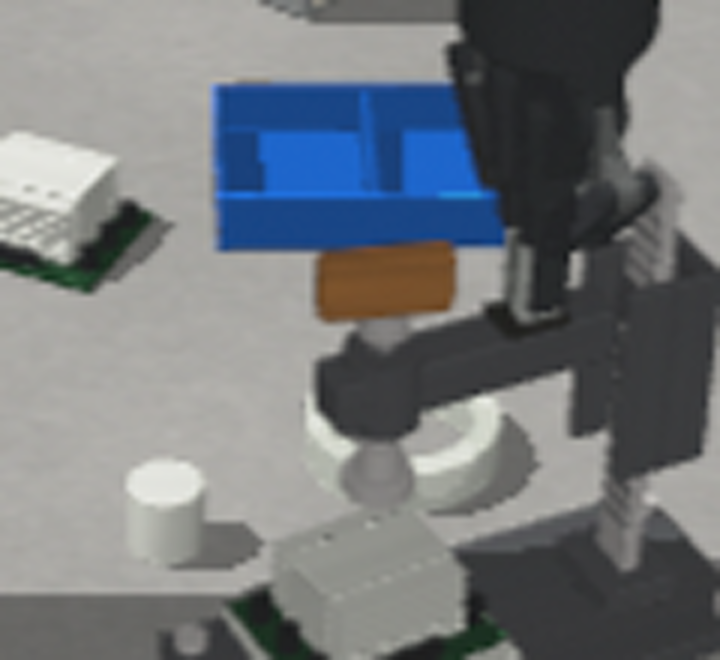

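Call:
move_arm(
  motion=[
    [[0,0,0,0.3,0],[0,0,0,0.6,0],[0,0,0,0.9,0],[0,0,0,1.2,0],[0,0,0,1.2,0]],
  ],
)

```text
time: 7.65
tcp_pos: [0.6142, 0.0348, 0.1261]
eef_rot: [-0.213, 0.977, 0.0, -0.0]
ft_force: [0.5, 0.0, 0.2]
gripper_width: -0.0002
```

```bash
python3 -c "
from h import *
go([0.6137,0.0335,0.187],0.437)
S=snap('side','side8',(230,130,350,240),6)
"
```

```text
t 7.65 tcp [0.6142 0.0348 0.1261] yaw -2.711 tilt [-0.001 -0.   ] F [0.5 0.  0.2] M [-0.06 -0.13 -0.05] w -0.0002 j7 2.0
shift cm [ 0.1  -0.09 -6.09] turn -0.006841115806819786
```

View pics/side8.png

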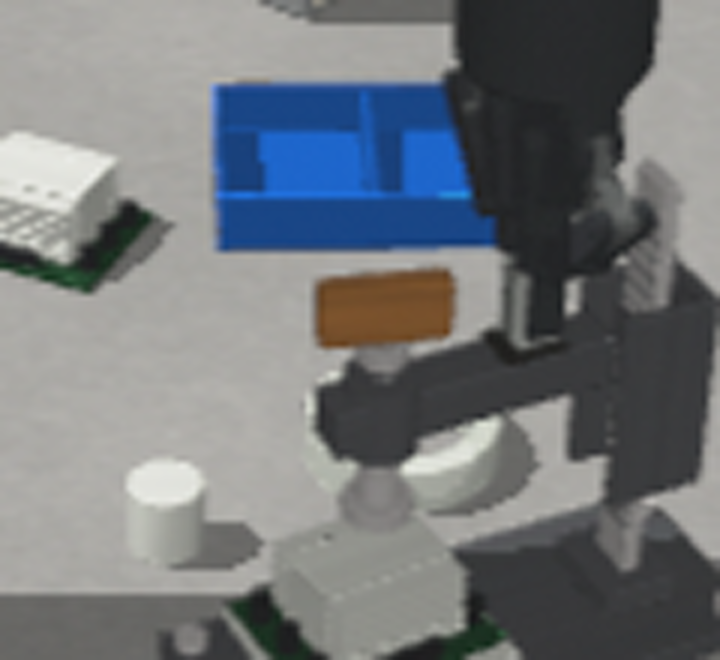

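Call:
move_arm(
  motion=[
    [[0,0,0,0.2,0],[0,0,0,0.4,0],[0,0,0,0.6,0],[0,0,0,0.6,0]],
  ],
)

```text
time: 8.1
tcp_pos: [0.6142, 0.0347, 0.1204]
eef_rot: [-0.213, 0.977, 0.0, -0.0]
ft_force: [-0.3, -0.5, 0.7]
gripper_width: 0.0002
```

Call:
move_arm(
  motion=[
    [[0,0,0,0.2,0],[0,0,0,0.3,0],[0,0,0,0.4,0],[0,0,0,0.4,0]],
  ],
)

```text
time: 8.5
tcp_pos: [0.6144, 0.0348, 0.1166]
eef_rot: [-0.213, 0.977, 0.0, -0.0]
ft_force: [-2.1, -0.5, 1.2]
gripper_width: -0.0002
```

```bash
python3 -c "
from h import *
S=snap('side','side9',(230,130,350,240),6)
"
```

```text
(no output)
```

View pics/side9.png

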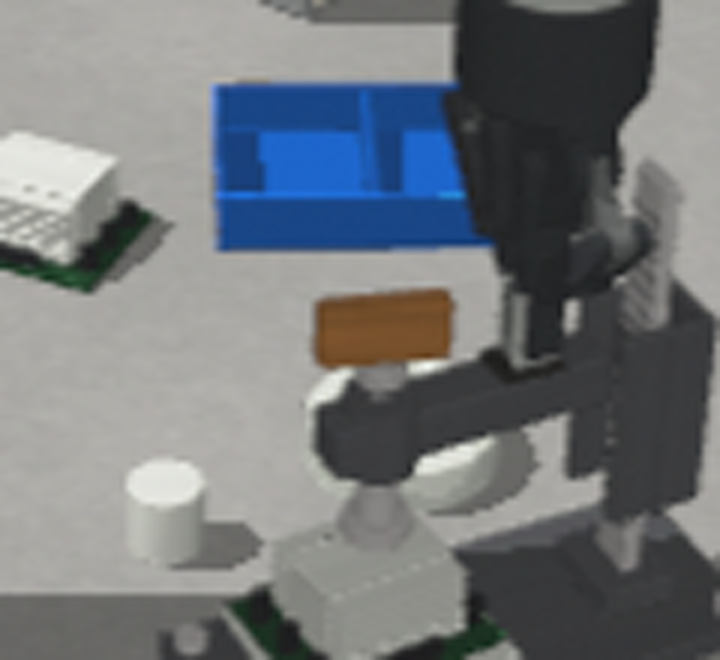

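Call:
move_arm(
  motion=[
    [[0,0,0,0.1,0],[0,0,0,0.2,0],[0,0,0,0.3,0],[0,0,0,0.3,0]],
  ],
)

```text
time: 8.95
tcp_pos: [0.6145, 0.0348, 0.1136]
eef_rot: [-0.213, 0.977, 0.0, 0.0]
ft_force: [-1.4, 0.8, 1.0]
gripper_width: 0.0001
```

Call:
move_arm(
  motion=[
    [[0,0,0,0.1,0],[0,0,0,0.2,0],[0,0,0,0.3,0],[0,0,0,0.3,0]],
  ],
)

```text
time: 9.35
tcp_pos: [0.6145, 0.0348, 0.1106]
eef_rot: [-0.213, 0.977, -0.0, 0.0]
ft_force: [-0.9, 0.4, 1.2]
gripper_width: 0.0001
```

Call:
move_arm(
  motion=[
    [[0,0,0,0.1,0],[0,0,0,0.2,0],[0,0,0,0.2,0]],
  ],
)

```text
time: 9.65
tcp_pos: [0.6145, 0.0348, 0.1086]
eef_rot: [-0.213, 0.977, 0.0, 0.0]
ft_force: [-0.1, -0.9, 1.8]
gripper_width: -0.0002
```

```bash
python3 -c "
from h import *
S=snap('side','side10',(230,130,350,240),6)
"
```

```text
(no output)
```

View pics/side10.png

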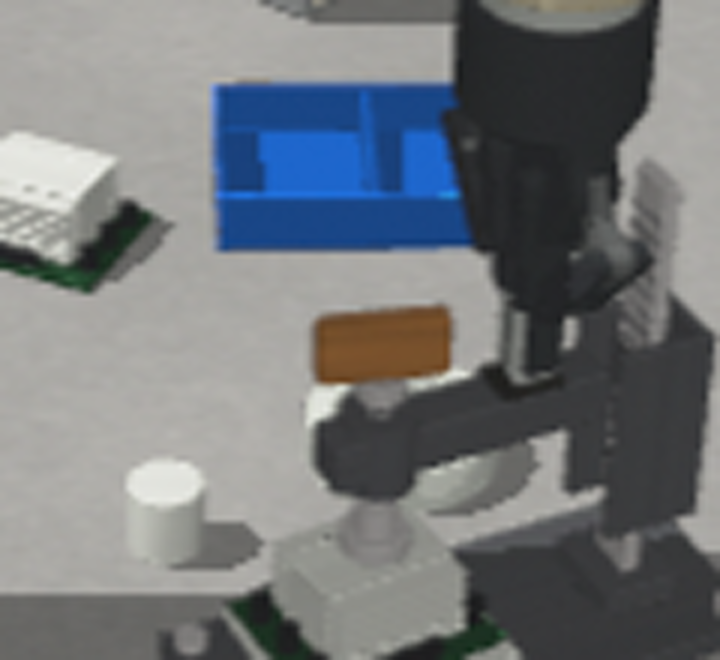

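Call:
move_arm(
  motion=[
    [[0,0,0,0.1,0],[0,0,0,0.2,0],[0,0,0,0.2,0]],
  ],
)

```text
time: 10.0
tcp_pos: [0.6145, 0.0348, 0.1066]
eef_rot: [-0.213, 0.977, 0.0, 0.0]
ft_force: [-0.6, 0.5, 1.2]
gripper_width: 0.0001
```

Call:
move_arm(
  motion=[
    [[0,0,0,0.1,0],[0,0,0,0.2,0],[0,0,0,0.2,0]],
  ],
)

```text
time: 10.3
tcp_pos: [0.6145, 0.0348, 0.1046]
eef_rot: [-0.213, 0.977, 0.0, 0.0]
ft_force: [-1.1, -0.9, 2.0]
gripper_width: -0.0001
```

Call:
move_arm(
  motion=[
    [[0,0,0,0.1,0],[0,0,0,0.2,0],[0,0,0,0.2,0]],
  ],
)

```text
time: 10.6
tcp_pos: [0.6147, 0.0348, 0.103]
eef_rot: [-0.213, 0.977, 0.0, 0.0]
ft_force: [-0.4, 0.2, 5.5]
gripper_width: 0.0001
```

Call:
move_arm(
  motion=[
    [[0,0,0,0.1,0],[0,0,0,0.2,0],[0,0,0,0.2,0]],
  ],
)

```text
time: 10.9
tcp_pos: [0.615, 0.0349, 0.1017]
eef_rot: [-0.213, 0.977, 0.0, 0.001]
ft_force: [-3.3, 0.2, 9.9]
gripper_width: 0.0001
```

Call:
move_arm(
  motion=[
    [[0,0,0,0.1,0],[0,0,0,0.1,0]],
  ],
)

```text
time: 11.1
tcp_pos: [0.6152, 0.0349, 0.1009]
eef_rot: [-0.213, 0.977, 0.0, 0.001]
ft_force: [-2.6, -0.2, 11.5]
gripper_width: -0.0002
```

Call:
move_arm(
  motion=[
    [[0,0,0,0.1,0],[0,0,0,0.1,0]],
  ],
)

```text
time: 11.3
tcp_pos: [0.6154, 0.035, 0.1001]
eef_rot: [-0.213, 0.977, 0.0, 0.001]
ft_force: [-3.2, 1.5, 12.6]
gripper_width: -0.0
```

Call:
move_arm(
  motion=[
    [[0,0,0,0.1,0],[0,0,0,0.1,0]],
  ],
)

```text
time: 11.5
tcp_pos: [0.6156, 0.0351, 0.0992]
eef_rot: [-0.213, 0.977, 0.0, 0.001]
ft_force: [-2.7, 1.8, 12.0]
gripper_width: -0.0001
```

Call:
move_arm(
  motion=[
    [[0,0,0,0.1,0],[0,0,0,0.1,0]],
  ],
)

```text
time: 11.7
tcp_pos: [0.6159, 0.0352, 0.0983]
eef_rot: [-0.214, 0.977, 0.0, 0.002]
ft_force: [-1.5, 1.0, 12.4]
gripper_width: 0.0004
```

```bash
python3 -c "
from h import *
S=snap('side','side11',(230,130,350,240),6)
go([0.6137,0.0335,0.187],0.437)
"
```

```text
t 11.75 tcp [0.6159 0.0352 0.0982] yaw -2.711 tilt [0.003 0.001] F [-0.7  0.9 12. ] M [0.16 0.4  0.05] w 0.0001 j7 2.0
shift cm [ 0.24 -0.07 -8.88] turn -0.0067321111447107285
```

View pics/side11.png

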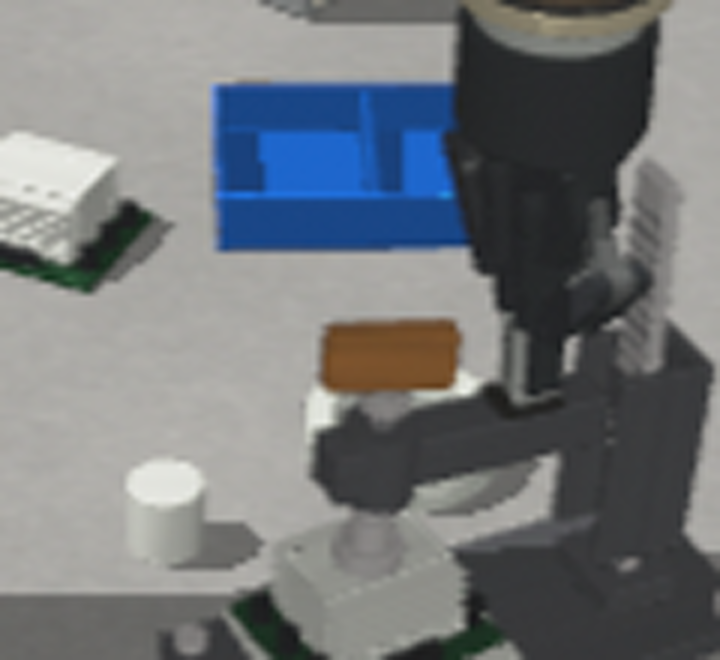

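Call:
move_arm(
  motion=[
    [[0,0,0,0.1,0],[0,0,0,0.1,0]],
  ],
)

```text
time: 11.95
tcp_pos: [0.6161, 0.0352, 0.0976]
eef_rot: [-0.214, 0.977, 0.0, 0.002]
ft_force: [-1.2, 0.5, 14.1]
gripper_width: -0.0003
```

Call:
move_arm(
  motion=[
    [[0,0,0,0.1,0],[0,0,0,0.1,0]],
  ],
)

```text
time: 12.15
tcp_pos: [0.6162, 0.0353, 0.0972]
eef_rot: [-0.213, 0.977, 0.0, 0.002]
ft_force: [-4.4, 1.5, 21.2]
gripper_width: 0.0001
```

Call:
move_arm(
  motion=[
    [[0,0,0,0,0],[0,0,0,0,0]],
  ],
)

```text
time: 12.35
tcp_pos: [0.6162, 0.0353, 0.0972]
eef_rot: [-0.213, 0.977, 0.0, 0.002]
ft_force: [-4.5, 1.7, 21.2]
gripper_width: -0.0001
```

```bash
python3 -c "
from h import *
S=snap('side','side12',(230,130,350,240),6)
go([0.6137,0.0335,0.187],0.437)
"
```

```text
t 12.4 tcp [0.6162 0.0353 0.0972] yaw -2.711 tilt [0.004 0.001] F [-3.6  1.4 21.2] M [0.13 0.99 0.  ] w -0.0001 j7 2.0
shift cm [ 0.26 -0.06 -8.98] turn -0.006709757120440862
```

View pics/side12.png

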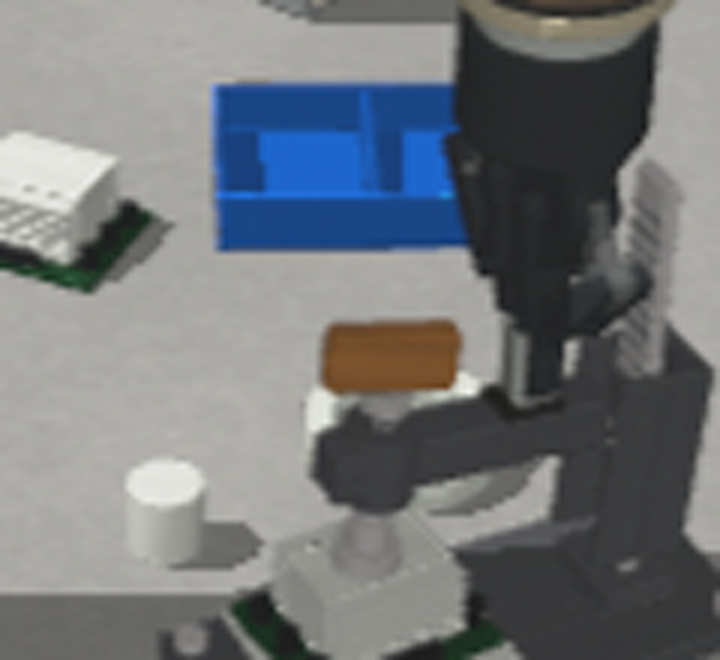

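Call:
move_arm(
  motion=[
    [[0,0,0,-1,0],[0,0,0,-4,0],[0,0,0,-8,0],[0,0,0,-12,0],[0,5,0,-13,0],[0,10,0,-13,0],[0,15,0,-13,0],[0,20,0,-13,0]],
  ],
)

```text
time: 13.2
tcp_pos: [0.4317, -0.049, 0.2246]
eef_rot: [-0.213, 0.977, -0.0, 0.0]
ft_force: [-0.8, 0.5, 0.8]
gripper_width: 0.0005
```

```bash
python3 -c "
from h import *
S=snap('side','side13',(230,130,350,240),6)
T=snap('top','top13',(220,110,320,220),6)
W=snap('wrist','wrist13')
go([0.555,0.006,0.25],0.15)
"
```

```text
t 13.35 tcp [ 0.431  -0.0495  0.2249] yaw -2.714 tilt [-0.     0.001] F [0.9 0.1 0.6] M [-0.    0.01  0.01] w -0.0002 j7 2.03
shift cm [-13.58  -0.08  -2.5 ] turn 0.27734421569902246
```

View pics/side13.png

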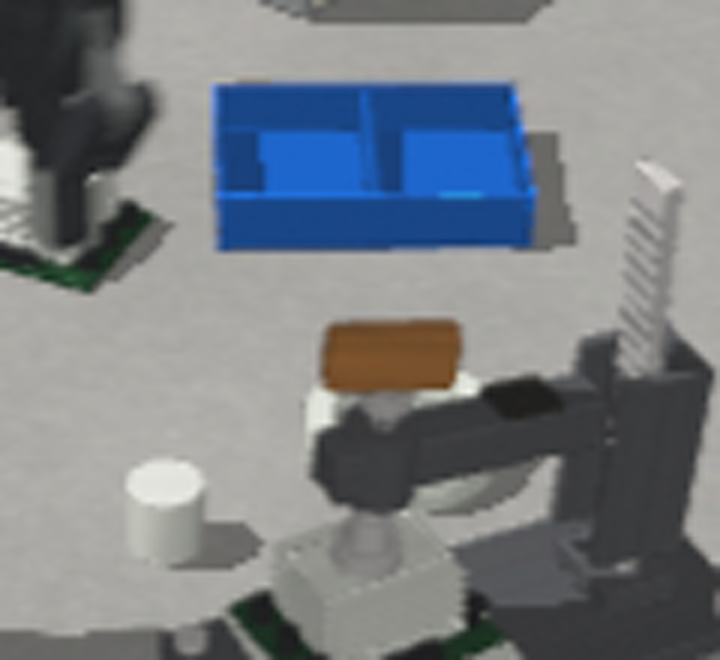

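View pics/top13.png

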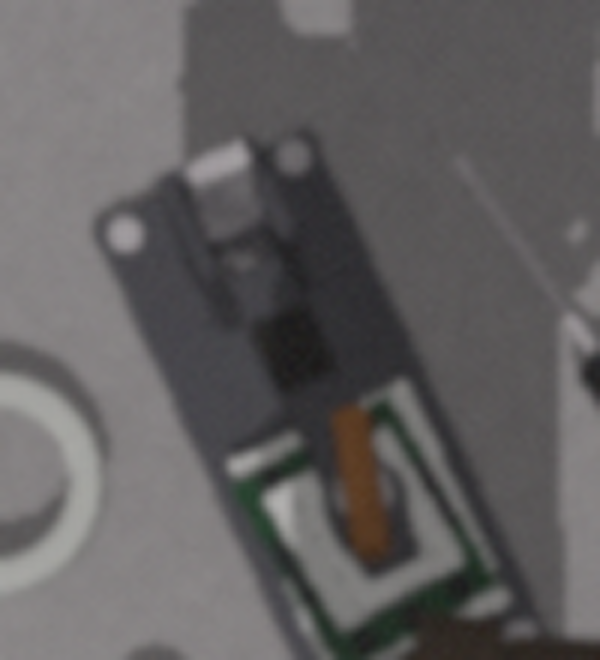

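View pics/wrist13.png

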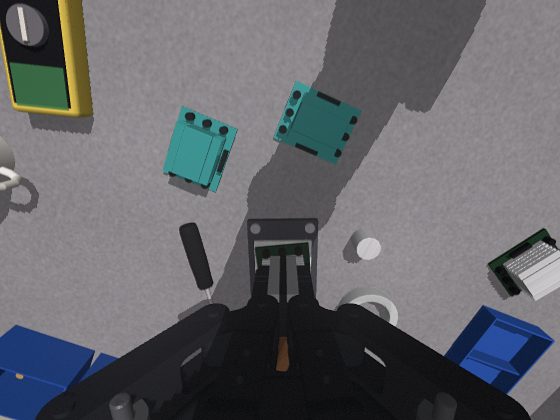

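```bash
python3 -c "
from h import *
S=viewer.grab_frame('side');T=viewer.grab_frame('top')
p=manip.get_obs()['tcp_pos'];print('tcp px',(proj(S,p)-[230,130])*6)
s=lambda x,y:(230+(x+.5)/6-.5,130+(y+.5)/6-.5); t=lambda x,y:(220+(x+.5)/6-.5,110+(y+.5)/6-.5)
a=tri((T,t(350,410)),(S,s(459,328)));b=tri((T,t(371,553)),(S,s(330,331)));print(a,b)
m=tri((T,t(361,482)),(S,s(393,329)));print(m)
d=a[0]-b[0];print(np.linalg.norm(d),np.arctan2(d[1],d[0]))
print('press',tri((T,t(294,350)),(S,s(525,398))))
print(atz(S,s(70,245),.225))
for z in (.225,.235,.245,.25): print((proj(S,[.431,-.0495,z])-[230,130])*6,(proj(S,[.438,-.063,z])-[230,130])*6)
"
```

```text
tcp px [ 58.79523865 314.76077246]
(array([0.58406903, 0.01297494, 0.17782933]), [array([-0.00202557, -0.43793568]), array([-0.39876815,  0.04288775])]) (array([0.53308142, 0.00562584, 0.18126017]), [array([-0.01532571, -0.67147333]), array([-0.61361292,  0.04983199])])
(array([0.55807301, 0.00910342, 0.17993557]), [array([-0.00652141, -0.4626964 ]), array([-0.42206737,  0.03993016])])
0.051628633349290104 0.14314907005143657
press (array([0.6142434 , 0.03450529, 0.12779291]), [array([ 0.00204618, -0.67745343]), array([-0.6201624 ,  0.07145199])])
[ 0.43550849 -0.00089508  0.225     ]
[ 49.61124581 317.49647576] [ 67.41871714 339.40158308]
[ 48.82850276 294.862077  ] [ 66.72903151 316.67046489]
[ 48.03694435 271.97276657] [ 66.03150243 293.68083683]
[ 47.63781271 260.43116997] [ 65.67975467 282.0876996 ]
```

```bash
python3 -c "
from h import *
W=snap('wrist','wristz',(230,220,340,310),7)
o=manip.get_obs();R=Ro.from_quat(o['eef_rot']).as_matrix()
for z in (0,-.01,-.019,-.03,-.04):
  for x in (0,.011,-.011): print(z,x,(proj(W,o['tcp_pos']+R@[x,0,z])-[230,220])*7)
"
```

```text
0 0 [358.8925996  186.77400984]
0 0.011 [358.6400372   77.59881339]
0 -0.011 [359.13589308 291.94252272]
-0.01 0 [358.37065994 237.38185157]
-0.01 0.011 [358.09436805 123.48727697]
-0.01 -0.011 [358.6363     346.88547381]
-0.019 0 [357.85272635 287.60125953]
-0.019 0.011 [357.55182694 169.11268586]
-0.019 -0.011 [358.14147293 401.30428097]
-0.03 0 [357.14702456 356.02687763]
-0.03 0.011 [356.81089121 231.42224277]
-0.03 -0.011 [357.46874326 475.28799976]
-0.04 0 [356.42343622 426.18679564]
-0.04 0.011 [356.04912588 295.48348011]
-0.04 -0.011 [356.78073945 550.95149673]
```

View pics/wristz.png

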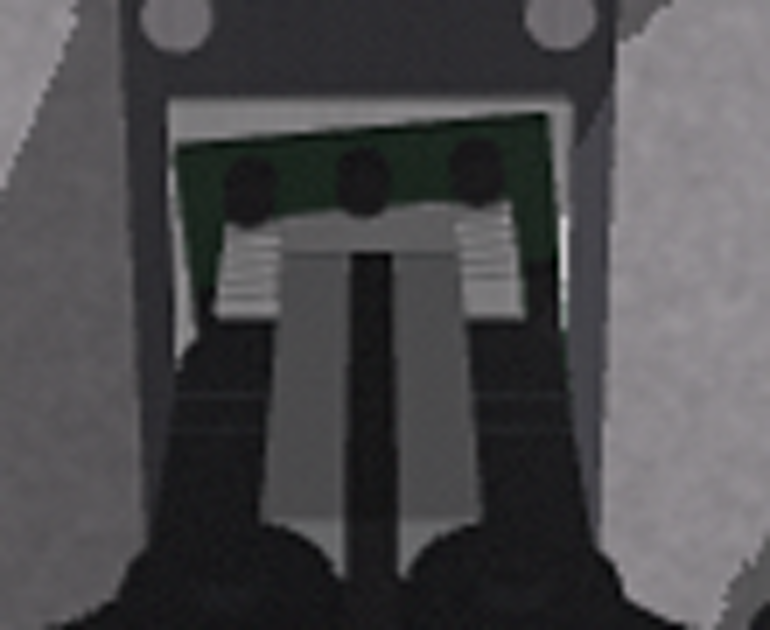

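```bash
python3 -c "
from h import *
go([0.557,0.0085,0.19],0.145)
"
```

```text
t 13.5 tcp [ 0.4347 -0.0477  0.225 ] yaw -2.711 tilt [0.001 0.   ] F [ 0.7 -0.1  0.6] M [ 0.   -0.01  0.02] w -0.0003 j7 2.03
shift cm [-13.45   0.     3.52] turn 0.2858275377274797
```

Call:
move_arm(
  motion=[
    [[0.5,-3,0,0,0.1],[0.5,-7,0,0,0.2],[0.5,-10,0,0,0.29],[0.5,-12.5,0,0.5,0.29],[0.5,-13.5,0,1.5,0.29],[0.5,-13.5,0,2.5,0.29],[0.5,-13.5,0,2.5,0.29],[0.5,-13.5,0,2.5,0.29]],
  ],
)

```text
time: 14.3
tcp_pos: [0.5552, 0.0073, 0.1994]
eef_rot: [-0.07, 0.998, -0.0, -0.001]
ft_force: [-0.1, -0.4, 0.1]
gripper_width: 0.0425
```

```bash
python3 -c "
from h import *
S=snap('side','side14',(230,110,350,220),6)
W=snap('wrist','wrist14',(170,120,390,300),3.5)
print((proj(W,[.558,.009,.18])-[170,120])*3.5)
go([0.557,0.0085,0.13],0.145)
"
```

```text
[397.63261036 410.33562285]
t 14.4 tcp [0.5559 0.0075 0.2003] yaw -3.002 tilt [0.001 0.   ] F [-0.1 -0.2 -0.2] M [-0.02 -0.04  0.03] w 0.0427 j7 1.72
shift cm [-0.12  0.09  7.03] turn -0.005740570317268379
```

View pics/side14.png

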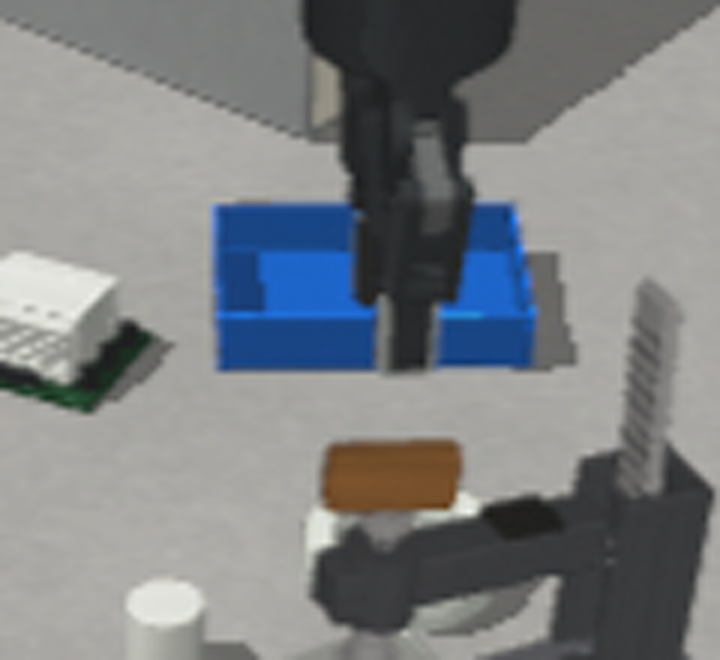

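View pics/wrist14.png

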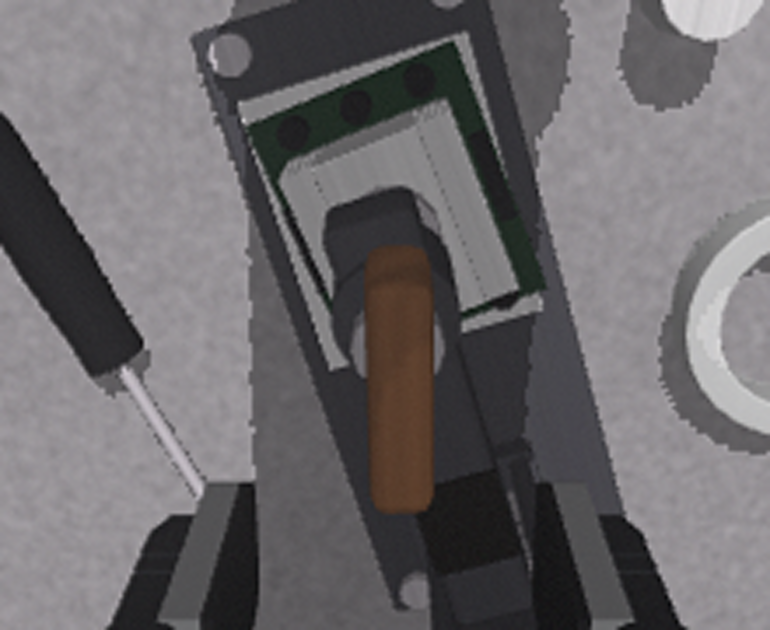

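Call:
move_arm(
  motion=[
    [[0.5,-0.1,0.1,1,0],[0.5,-0.1,0.1,2,0],[0.5,-0.1,0.1,3,0],[0.5,-0.1,0.1,4,0],[0.5,-0.1,0.1,5,0],[0.5,-0.1,0.1,6,0],[0.5,-0.1,0.1,6.5,0],[0.5,-0.1,0.1,6.5,0]],
  ],
)

```text
time: 15.2
tcp_pos: [0.5566, 0.0091, 0.1338]
eef_rot: [-0.07, 0.998, -0.0, -0.001]
ft_force: [0.2, -0.4, -0.6]
gripper_width: 0.0424
```

```bash
python3 -c "
from h import *
S=snap('side','side15',(230,110,350,220),6)
W=snap('wrist','wrist15',(170,120,390,300),3.5)
go([0.557,0.0085,0.127],0.145)
"
```

```text
t 15.3 tcp [0.5573 0.0091 0.1348] yaw -3.001 tilt [ 0. -0.] F [-0.5 -0.3 -1.1] M [-0.02 -0.01 -0.03] w 0.0424 j7 1.74
shift cm [ 0.04 -0.06  0.78] turn -0.00490039696163258
```

View pics/side15.png

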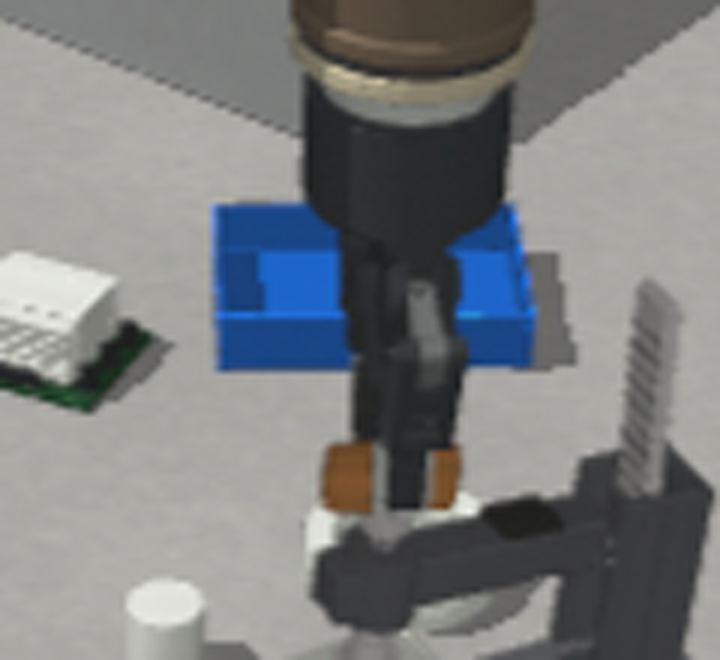

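View pics/wrist15.png

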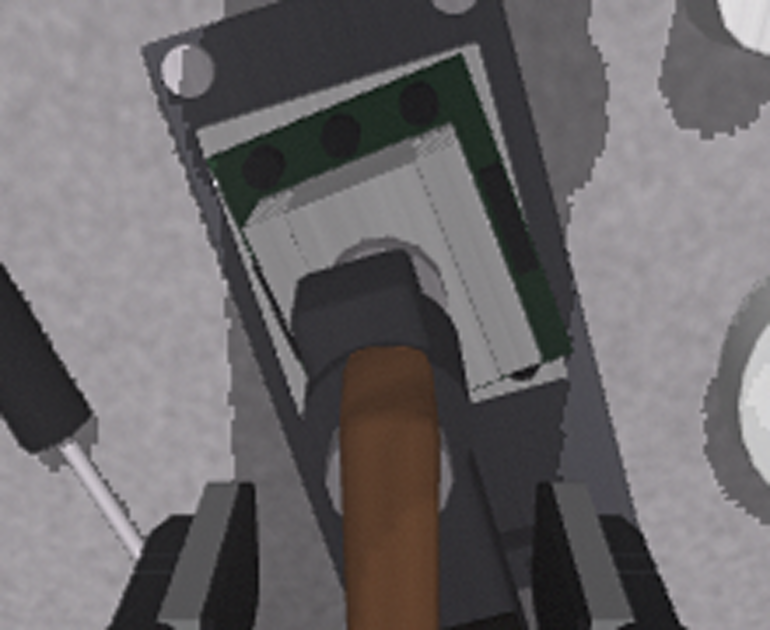

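Call:
move_arm(
  motion=[
    [[0.5,0,0,0.3,0],[0.5,0,0,0.6,0],[0.5,0,0,0.6,0],[0,0,0,0.6,0],[0,0,0,0.6,0],[0,0,0,0.6,0],[0,0,0,0.6,0],[0,0,0,0.6,0]],
  ],
  grip_force=80,
)

```text
time: 16.1
tcp_pos: [0.5574, 0.0085, 0.129]
eef_rot: [-0.07, 0.998, -0.0, 0.0]
ft_force: [-0.2, -3.2, 3.5]
gripper_width: 0.0124
```

```bash
python3 -c "
from h import *
S=snap('side','side16',(230,110,350,220),6)
W=snap('wrist','wrist16',(170,120,390,300),3.5)
go([0.557,0.0085,0.127],0.145)
"
```

```text
t 16.2 tcp [0.5574 0.0086 0.129 ] yaw -3.002 tilt [ 0.001 -0.001] F [ 0.7 -5.1  4.6] M [-1.4  -0.02  0.25] w 0.0117 j7 1.75
shift cm [ 0.04 -0.    0.2 ] turn -0.005219568871813074
```

View pics/side16.png

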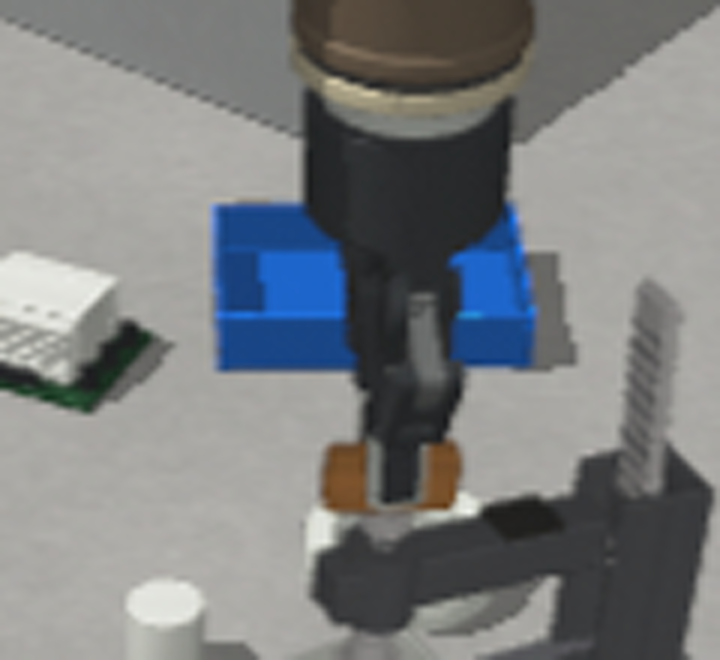

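View pics/wrist16.png

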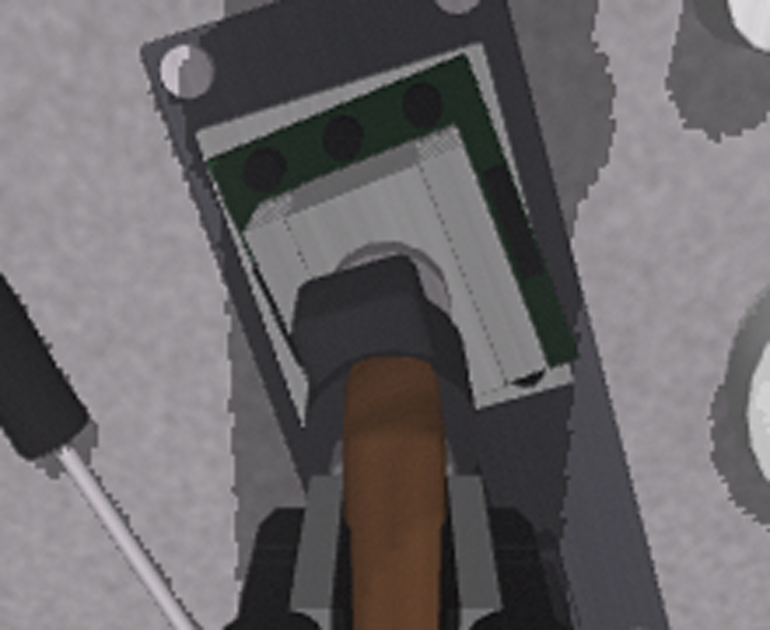

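Call:
move_arm(
  motion=[
    [[0,0,0,0,0.1],[0,0,0,0,0.2],[0,0,0,0,0.3],[0,0,0,0,0.4],[0,0,0,0,0.5]],
  ],
)

```text
time: 16.7
tcp_pos: [0.5572, 0.0076, 0.1285]
eef_rot: [0.181, 0.983, -0.001, 0.0]
ft_force: [1.7, -6.7, -0.6]
gripper_width: 0.012
```

```bash
python3 -c "
from h import *
go([0.557,0.0085,0.127],0.145)
"
```

```text
t 16.7 tcp [0.5572 0.0076 0.1285] yaw 2.777 tilt [ 0.    -0.002] F [ 1.7 -6.7 -0.6] M [-2.54 -0.27  0.37] w 0.012 j7 1.31
shift cm [0.05 0.08 0.15] turn -0.5095554265819833
```

Call:
move_arm(
  motion=[
    [[0,0,0,0,0],[0,0,0,0,0]],
  ],
)

```text
time: 16.9
tcp_pos: [0.5572, 0.0075, 0.1285]
eef_rot: [0.18, 0.984, -0.001, 0.0]
ft_force: [1.4, -7.1, 0.5]
gripper_width: 0.0126
```

```bash
python3 -c "
from h import *
go([0.557,0.0085,0.127],0.145)
W=snap('wrist','wrist17',(170,120,390,300),3.5)
"
```

```text
t 16.9 tcp [0.5572 0.0075 0.1285] yaw 2.781 tilt [ 0.    -0.002] F [ 1.4 -7.1  0.5] M [-2.51 -0.33  0.08] w 0.0126 j7 1.31
shift cm [0.06 0.08 0.15] turn -0.5060063858735124
```

View pics/wrist17.png

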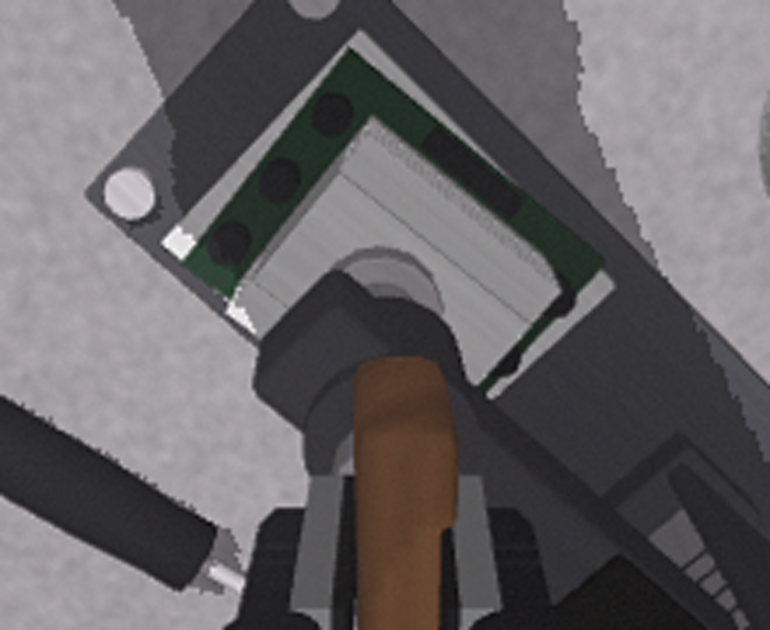

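Call:
move_arm(
  motion=[
    [[0,0,0,0,0.1],[0,0,0,0,0.2],[0,0,0,0,0.3],[0,0,0,0,0.4]],
  ],
)

```text
time: 17.35
tcp_pos: [0.5565, 0.0076, 0.1281]
eef_rot: [0.373, 0.928, -0.001, -0.0]
ft_force: [0.3, -6.8, -3.9]
gripper_width: 0.0123
```

```bash
python3 -c "
from h import *
go([0.557,0.0085,0.127],0.145)
"
```

```text
t 17.35 tcp [0.5565 0.0076 0.1281] yaw 2.377 tilt [-0.001 -0.002] F [ 0.3 -6.8 -3.9] M [-2.69  0.12  0.41] w 0.0123 j7 0.96
shift cm [0.03 0.1  0.11] turn -0.9093965915076594
```

Call:
move_arm(
  motion=[
    [[0,0,0,0,0.1],[0,0,0,0,0.2]],
  ],
)

```text
time: 17.55
tcp_pos: [0.5564, 0.0078, 0.1279]
eef_rot: [0.464, 0.886, -0.001, -0.0]
ft_force: [-0.4, -3.3, -3.2]
gripper_width: 0.0121
```

```bash
python3 -c "
from h import *
go([0.557,0.0085,0.127],0.145)
"
```

```text
t 17.55 tcp [0.5564 0.0078 0.1279] yaw 2.177 tilt [-0.002 -0.002] F [-0.4 -3.3 -3.2] M [-1.55  0.74  0.35] w 0.0121 j7 0.79
shift cm [0.02 0.09 0.09] turn -1.109156942778776
```

Call:
move_arm(
  motion=[
    [[0,0,0,0,0],[0,0,0,0,0]],
  ],
)

```text
time: 17.75
tcp_pos: [0.556, 0.0083, 0.1279]
eef_rot: [0.462, 0.887, -0.001, -0.001]
ft_force: [0.7, -5.7, -2.3]
gripper_width: 0.0124
```

```bash
python3 -c "
from h import *
for i in range(4):
  viewer.grab_frame('top'); go([0.557,0.0085,0.127],0.145)
S=snap('side','side18',(230,110,350,220),6)
W=snap('wrist','wrist18',(170,120,390,300),3.5)
"
```

```text
t 17.8 tcp [0.5561 0.0083 0.1279] yaw 2.182 tilt [-0.002 -0.002] F [-0.5 -4.5 -2.7] M [-2.03  0.48  0.09] w 0.0123 j7 0.8
shift cm [-0.04  0.09  0.09] turn -1.104515832127234
t 17.85 tcp [0.5561 0.0084 0.1279] yaw 2.182 tilt [-0.002 -0.001] F [-0.5 -5.5 -2.2] M [-2.05  0.48  0.12] w 0.012 j7 0.8
shift cm [-0.04  0.08  0.09] turn -1.1044690186536266
t 17.9 tcp [0.556  0.0083 0.1278] yaw 2.182 tilt [-0.002 -0.001] F [ 0.4 -4.4 -1.9] M [-2.03  0.5   0.16] w 0.0121 j7 0.8
shift cm [-0.04  0.09  0.08] turn -1.104527436772337
t 17.95 tcp [0.556  0.0083 0.1279] yaw 2.182 tilt [-0.002 -0.001] F [-0.5 -4.3 -3.1] M [-2.07  0.46  0.05] w 0.0124 j7 0.8
shift cm [-0.04  0.09  0.09] turn -1.1045255682662019
```

View pics/side18.png

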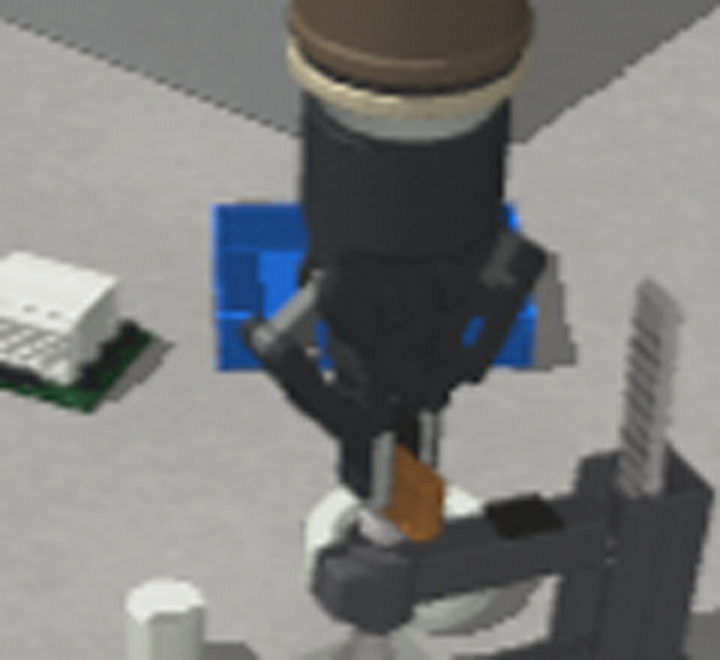

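View pics/wrist18.png

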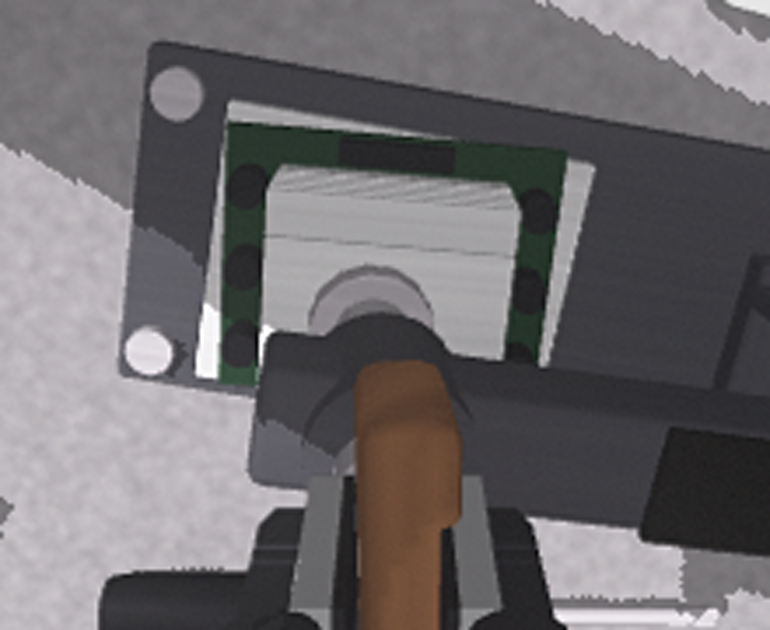

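```bash
cat >> h.py <<'E'
def avg(n=16):
    M=[];F=[]
    for i in range(n):
        viewer.grab_frame('wrist');o=manip.get_obs();M.append(o['moment']);F.append(o['ft_force'])
    M=np.array(M);R=Ro.from_quat(o["eef_rot"]).as_matrix()
    print("t",o["time"],"M",np.round(M.mean(0),3),"sd",round(M[:,2].std(),3),"F",np.round(np.mean(F,0),1),"along tool z",round(float((M.mean(0)@R)[2]),3),"yaw",round(np.arctan2(R[1,0],R[0,0]),3))
E
python3 -c "
from h import *
avg(20)"
```

```text
t 19.05 M [-2.02   0.508  0.101] sd 0.023 F [ 0.1 -5.1 -2.8] along tool z -0.097 yaw 2.182
```

Call:
move_arm(
  motion=[
    [[0,0,0,0,0.1],[0,0,0,0,0.2],[0,0,0,0,0.2]],
  ],
)

```text
time: 19.35
tcp_pos: [0.5561, 0.0082, 0.1277]
eef_rot: [0.549, 0.836, -0.001, -0.0]
ft_force: [1.0, -5.0, -4.9]
gripper_width: 0.0121
```

```bash
python3 -c "
from h import *
avg(20)"
```

```text
t 20.35 M [-2.064  0.42   0.299] sd 0.029 F [ 0.5 -5.  -4.5] along tool z -0.295 yaw 1.983
```

```bash
cat > ecc.py <<'E'
from h import *
import sys
def full(n,box,fx):
    a=cv2.imread(f"pics/{n}.png",0).astype(np.float32)
    w,h=box[2]-box[0],box[3]-box[1]
    out=np.zeros((420,560),np.float32); out[box[1]:box[3],box[0]:box[2]]=cv2.resize(a,(w,h),interpolation=cv2.INTER_AREA); return out
ims={}
for n in ["side8","side9","side10","side12","side13"]: ims[n]=full(n,(230,130,350,240),6)
f=viewer.grab_frame("side");cv2.imwrite(f"pics/{sys.argv[1]}.png",f["pixels"][:,:,::-1]);
ims["now"]=cv2.cvtColor(f["pixels"],cv2.COLOR_RGB2GRAY).astype(np.float32)
def shift(a,b,box):
    x0,y0,x1,y1=box; A=a[y0:y1,x0:x1];
    W=np.eye(2,3,dtype=np.float32); W[0,2]=x0;W[1,2]=y0
    try: cc,W=cv2.findTransformECC(A,b,W,cv2.MOTION_TRANSLATION,(3,200,1e-6),None,1)
    except cv2.error as e: return None
    return round(float(W[0,2]-x0),2),round(float(W[1,2]-y0),2),round(cc,3)
for ref in ["side10"]:
  for n in ims:
    print(n,"work",shift(ims[ref],ims[n],(274,222,310,239)),"can",shift(ims[ref],ims[n],(246,200,268,228)),"bartop",shift(ims[ref],ims[n],(334,154,345,180)))
for n in ("now",):
    print("vs13 work",shift(ims["side13"],ims[n],(274,222,310,239)),"can",shift(ims["side13"],ims[n],(246,200,268,228)),"sleeve",shift(ims["side13"],ims[n],(322,183,349,225)),"arm+hub",shift(ims["side13"],ims[n],(278,196,300,216)),"press",shift(ims["side13"],ims[n],(306,188,328,204)))
E
python3 ecc.py sideA
```

```text
side8 work (-0.0, -0.02, 0.997) can (0.01, 0.0, 1.0) bartop (0.81, -5.88, 0.886)
side9 work (-0.02, -0.01, 0.998) can (0.01, -0.0, 1.0) bartop (0.36, -2.4, 0.953)
side10 work (0.0, 0.0, 1.0) can (0.0, 0.0, 1.0) bartop (0.0, 0.0, 1.0)
side12 work (-0.09, 0.36, 0.99) can (0.0, 0.0, 1.0) bartop (-0.36, 3.93, 0.912)
side13 work (-0.01, 0.24, 0.983) can (0.0, 0.0, 1.0) bartop (3.03, 3.48, 0.712)
now work (-0.18, 0.82, 0.842) can (-0.86, -2.78, 0.696) bartop (0.37, -0.15, 0.92)
vs13 work (-0.17, 0.59, 0.828) can (-0.86, -2.79, 0.697) sleeve (-0.0, -0.2, 0.914) arm+hub (-0.05, -0.14, 0.954) press (-0.02, -0.33, 0.987)
```

Run:
```python
import cv2,numpy as np
a=cv2.imread("pics/sideA.png")[195:250,245:345]
b=cv2.imread("pics/side13.png");b=cv2.resize(b,(120,110),interpolation=cv2.INTER_AREA)[65:110,15:115]
a=cv2.resize(a,None,fx=7,fy=7,interpolation=cv2.INTER_CUBIC)[:300];b=cv2.resize(b,None,fx=7,fy=7,interpolation=cv2.INTER_CUBIC)[:300]
cv2.imwrite("pics/cmpA.png",np.vstack([b,a]))
```

```text
(no output)
```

View pics/cmpA.png

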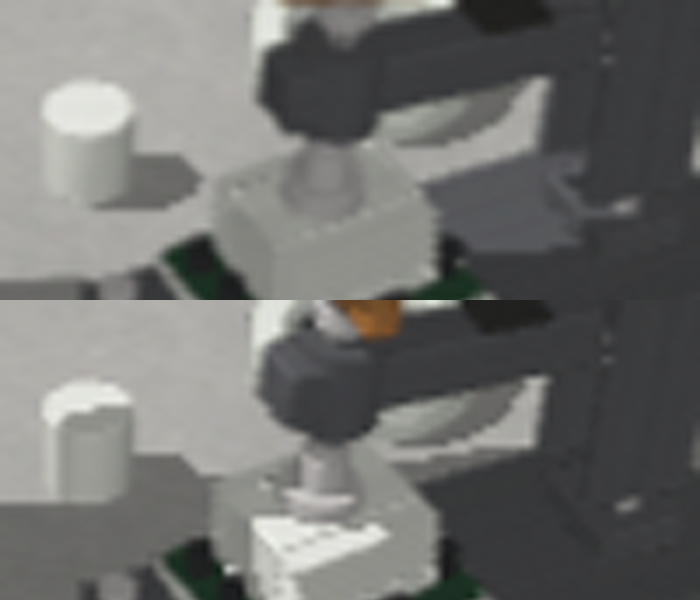

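```bash
cat > ecc2.py <<'E'
import sys; sys.argv=sys.argv+["tmp"]
exec(open("ecc.py").read().split("for ref in")[0])
for ref in ["side10","side13"]:
  for n in ["side9","side12","side13","now"]:
    print(ref,n,"R",shift(ims[ref],ims[n],(300,216,317,239)),"R2",shift(ims[ref],ims[n],(302,224,320,239)),"L",shift(ims[ref],ims[n],(267,226,279,239)),"sleeve",shift(ims[ref],ims[n],(322,183,349,225)),"press",shift(ims[ref],ims[n],(306,188,328,204)))
E
python3 ecc2.py sideA2
```

```text
side10 side9 R (0.0, 0.01, 1.0) R2 (0.0, 0.01, 1.0) L (-0.04, -0.05, 0.998) sleeve (0.12, -1.68, 0.916) press (0.25, -2.73, 0.986)
side10 side12 R (-0.05, 0.21, 0.994) R2 (-0.04, 0.27, 0.993) L (-0.25, 0.07, 0.987) sleeve (-1.06, 3.97, 0.694) press (0.09, 3.65, 0.931)
side10 side13 R (-0.17, 0.12, 0.965) R2 (-0.28, 0.29, 0.934) L (0.36, 0.63, 0.983) sleeve (-1.07, 4.58, 0.614) press (-0.83, 4.35, 0.783)
side10 now R (0.06, -0.02, 0.884) R2 (-0.09, 0.66, 0.993) L (-0.19, 0.64, 0.883) sleeve (-1.06, 4.27, 0.497) press (-1.57, 4.21, 0.795)
side13 side9 R (0.13, -0.13, 0.963) R2 (0.15, -0.24, 0.925) L (-0.31, -0.63, 0.984) sleeve None press None
side13 side12 R (0.09, 0.09, 0.967) R2 (0.11, 0.05, 0.936) L (-0.47, -0.49, 0.982) sleeve (0.3, 0.36, 0.771) press (-0.13, 0.25, 0.704)
side13 side13 R (0.0, 0.0, 1.0) R2 (0.0, 0.0, 1.0) L (0.0, 0.0, 1.0) sleeve (0.0, 0.0, 1.0) press (0.0, 0.0, 1.0)
side13 now R (0.23, -0.11, 0.872) R2 (0.12, 0.45, 0.93) L (-0.48, 0.11, 0.875) sleeve (0.0, -0.21, 0.914) press (-0.04, -0.32, 0.987)
```

Call:
move_arm(
  motion=[
    [[0,0,0,0,0.1],[0,0,0,0,0.2],[0,0,0,0,0.3],[0,0,0,0,0.3]],
  ],
)

```text
time: 20.85
tcp_pos: [0.5559, 0.009, 0.1275]
eef_rot: [0.667, 0.745, -0.001, -0.001]
ft_force: [1.2, -4.3, -9.1]
gripper_width: 0.0124
```

```bash
python3 -c "
from h import *
avg(12)"; python3 ecc2.py sideA3 | grep "side10 now"
```

```text
t 21.45 M [-1.248  0.79   0.319] sd 0.037 F [  0.1  -3.1 -16.1] along tool z -0.317 yaw 1.682
side10 now R (0.08, 0.28, 0.857) R2 (-0.12, 0.66, 0.993) L (-0.24, 0.58, 0.885) sleeve (-0.93, 4.27, 0.457) press (-2.11, 4.24, 0.799)
```

Call:
move_arm(
  motion=[
    [[0,0,0,0.1,0],[0,0,0,0.1,0]],
  ],
)

```text
time: 21.7
tcp_pos: [0.5567, 0.0093, 0.1278]
eef_rot: [0.667, 0.745, -0.0, -0.0]
ft_force: [-3.4, -2.1, -14.0]
gripper_width: 0.0119
```

```bash
python3 -c "
from h import *
avg(6)"; python3 ecc2.py sideA4 | grep "side10 now"
```

```text
t 22.0 M [-1.006  1.964  0.35 ] sd 0.045 F [ -4.   -2.2 -14.1] along tool z -0.349 yaw 1.682
side10 now R (0.08, 0.4, 0.849) R2 (-0.11, 0.79, 0.989) L (-0.24, 0.57, 0.896) sleeve (-0.92, 4.27, 0.456) press (-2.0, 4.2, 0.799)
```

Call:
move_arm(
  motion=[
    [[0.4,0,0,0,0],[0.4,0,0,0,0],[0.4,0,0,0,0],[0.4,0,0,0,0]],
  ],
)

```text
time: 22.45
tcp_pos: [0.5586, 0.0093, 0.1287]
eef_rot: [0.667, 0.745, 0.001, 0.001]
ft_force: [-0.2, -0.1, 0.3]
gripper_width: 0.034
```

```bash
python3 -c "
from h import *
avg(6)
go([.557,.0085,.127],0.145)
W=snap('wrist','wrist19',(170,120,390,300),3.5)
S=snap('side','side19',(230,110,350,250),5)
"; python3 ecc2.py sideA5 | grep "side10 now"
```

```text
t 22.75 M [0.015 0.022 0.026] sd 0.031 F [-0.2  0.4  0. ] along tool z -0.026 yaw 1.682
t 22.75 tcp [0.5572 0.0092 0.1278] yaw 1.682 tilt [0. 0.] F [-0.3  0.5  0.6] M [-0.01  0.03  0.01] w 0.0338 j7 0.38
shift cm [-0.07 -0.03  0.08] turn 1.5366717066015438
side10 now R (0.1, 0.41, 0.851) R2 (-0.09, 0.81, 0.99) L (-0.26, 0.62, 0.899) sleeve (-0.93, 4.26, 0.456) press (-1.81, 4.25, 0.801)
```

View pics/wrist19.png

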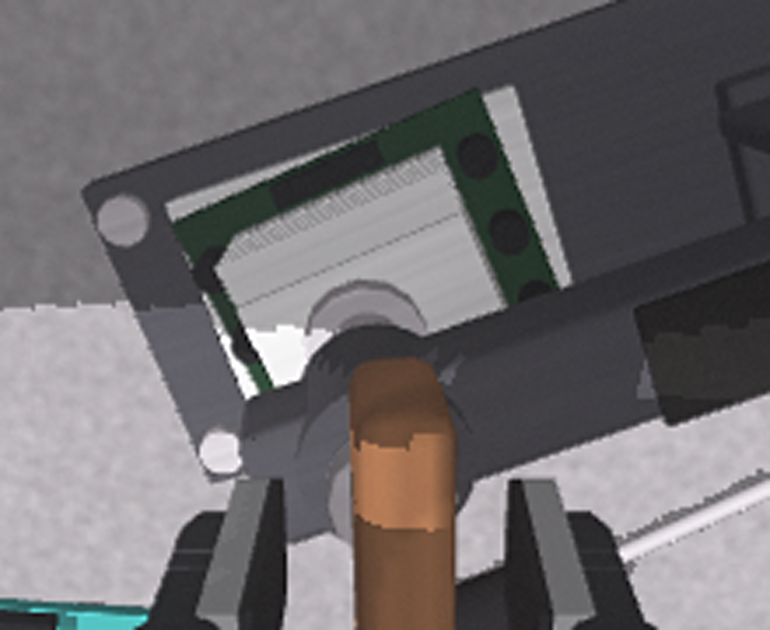

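View pics/side19.png

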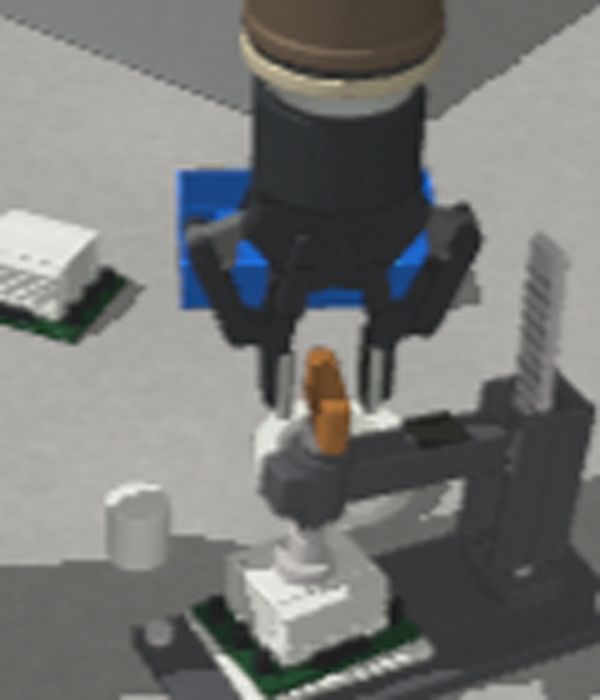

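```bash
python3 -c "
from h import *
go([.4347,-.0477,.225],-2.711)
"
```

```text
t 22.9 tcp [0.5572 0.0092 0.1277] yaw 1.682 tilt [0. 0.] F [-0.4  0.9 -0.2] M [-0.02 -0.05  0.03] w 0.034 j7 0.38
shift cm [ -4.3  -12.8   -9.73] turn 1.2511556274802755
```

Call:
move_arm(
  motion=[
    [[0.4,0,0,-3,0],[0.4,0,0,-7,0],[0.4,0,0,-10,0],[0.4,0,0,-10,0]],
  ],
)

```text
time: 23.3
tcp_pos: [0.5595, 0.0087, 0.2317]
eef_rot: [0.667, 0.745, 0.003, 0.002]
ft_force: [-0.6, -0.5, -0.3]
gripper_width: 0.0342
```

```bash
python3 -c "
from h import *
go([.4347,-.0477,.225],-2.711)
"
```

```text
t 23.3 tcp [0.5595 0.0087 0.2317] yaw 1.681 tilt [0.007 0.001] F [-0.6 -0.5 -0.3] M [-0.    0.01  0.02] w 0.0342 j7 0.29
shift cm [ -4.23 -13.03   0.58] turn 1.2507723397958515
```

Call:
move_arm(
  motion=[
    [[0,-1,-3,0,0.15],[0,-2,-6,0,0.3],[0,-3,-9,0,0.45],[0,-4,-12,0.5,0.6],[0,-4.2,-13,0.6,0.75],[0,-4.2,-13,0.6,0.9],[0,-4.2,-13,0.6,1.05],[0,-4.2,-13,0.6,1.2]],
  ],
)

```text
time: 24.1
tcp_pos: [0.4321, -0.0468, 0.2213]
eef_rot: [0.972, 0.236, -0.0, -0.0]
ft_force: [1.0, -0.6, 0.8]
gripper_width: 0.0002
```

Call:
move_arm(
  motion=[
    [[0,0,0,0,0.05],[0,0,0,0,0.05]],
  ],
)

```text
time: 24.3
tcp_pos: [0.4322, -0.0468, 0.2213]
eef_rot: [0.977, 0.214, -0.0, -0.0]
ft_force: [0.2, -0.9, -0.3]
gripper_width: -0.0001
```

```bash
cat > ecc3.py <<'E'
import sys
exec(open("ecc.py").read().split("for ref in")[0])
for ref,n in [("side10","now"),("side13","now"),("side10","side13")]:
    print(ref,n,*[(k,shift(ims[ref],ims[n],b)) for k,b in dict(work=(274,222,310,239),R=(300,216,317,239),R2=(302,224,320,239),L=(267,226,279,239),can=(246,200,268,228),sleeve=(322,183,349,225),hub=(280,198,300,215),press=(306,188,328,204)).items()])
E
python3 ecc3.py sideB; python3 -c "
from h import *
go([.4347,-.0477,.225],-2.711)
S=snap('side','side20',(230,130,350,240),6)"
```

```text
side10 now ('work', (-0.12, 0.87, 0.978)) ('R', (-0.11, 0.39, 0.965)) ('R2', (-0.09, 0.82, 0.99)) ('L', (-0.44, 0.29, 0.933)) ('can', (0.32, -0.54, 0.909)) ('sleeve', (-1.27, 4.1, 0.544)) ('hub', (-0.08, 1.28, 0.982)) ('press', (-1.7, 4.13, 0.792))
side13 now ('work', (-0.13, 0.63, 0.976)) ('R', (0.05, 0.34, 0.946)) ('R2', (0.09, 0.57, 0.93)) ('L', (-0.67, -0.26, 0.929)) ('can', (0.32, -0.52, 0.912)) ('sleeve', (-0.11, -0.4, 0.945)) ('hub', (0.04, -0.62, 0.986)) ('press', (-0.04, -0.38, 0.987))
side10 side13 ('work', (-0.01, 0.24, 0.983)) ('R', (-0.17, 0.12, 0.965)) ('R2', (-0.28, 0.29, 0.934)) ('L', (0.36, 0.63, 0.983)) ('can', (0.0, 0.0, 1.0)) ('sleeve', (-1.07, 4.58, 0.614)) ('hub', (-0.13, 1.87, 0.992)) ('press', (-0.83, 4.35, 0.783))
t 24.35 tcp [ 0.4323 -0.0468  0.2213] yaw 0.433 tilt [-0.001 -0.   ] F [-0.3 -0.1 -0.2] M [ 0.02 -0.06  0.  ] w -0.0 j7 -0.96
shift cm [ 0.18  0.18 -0.37] turn 0.0027460635715952364
```

View pics/side20.png

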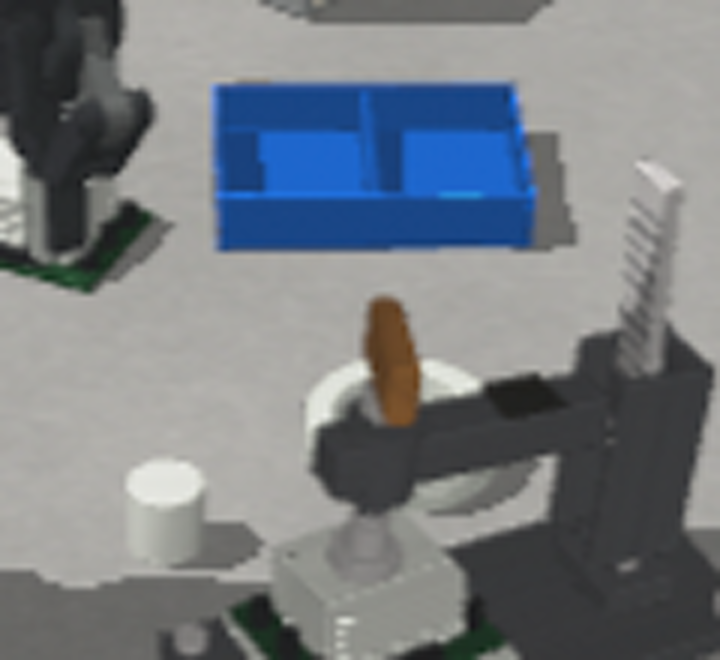

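```bash
python3 -c "
from h import *
print(manip.job_done())
go([.4347,-.0477,.225],-2.711)"
```

```text
the job is handed in; nothing more can be done
None
the job is handed in; nothing more can be done
```

I clamped the heat sink and handed the job in at about 24 s. My estimate of the force under the pad is about 55 N, inside the 40–80 N window but not measured directly.

- **Pressing:** I pushed the jaw down with shut fingers until the pad stood on the heat sink. The push force levelled off at about 12 N while the jaw tilted, then rose to 21 N when it bound.
- **Screwing:** I gripped the wing handle and turned it about 1.6 rad clockwise. I then opened the fingers, raised the arm and moved it clear; the force reading after that was about zero.

**Last checks on the side pictures:**
- **Pad force:** The board has sunk about 2.6–2.8 mm since before contact. At 1 mm per 20 N that gives 53–56 N.
- **Cross-check:** The screw's advance of 4.1 mm matches the extra board sink plus the rise of the jaw's screw end, about 4.0 mm.
- **Jaw and neighbours:** The jaw still looked tilted and bound. I saw no bystander moved in the close-ups, but I took no last overall picture of the bench.

**What disagreed:**
- **Torque readings:** They were too scattered to confirm the force. Held torque was 0.08–0.35 N m, which at the end allows anything from about 30 to 80 N, so I went by the pictures.
- **Fingertip position:** The real fingertips sit about 30 mm behind the reported TCP. I allowed for that when gripping the wing.

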